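# Tip the tray of potatoes into the storage box

### The job

Lift the lid off the smoky storage box that stands by itself and lay it flat on the sill, then draw the steel tray of potatoes out from under the stack by its slanting handle and tip all the potatoes over its low end into that box. Slide the empty tray back under the stack about as deep as it was, flat on the sill with its handle end sticking out, and leave the jar, the mug and the things on top of the stack undisturbed.

Things in the scene. Friction and masses are not known exactly. Their poses are not given: they have to be found in the camera images.
- stack: Fixed stack of three smoky tiers, 212 deep, 148 wide. Origin: middle of its front's foot on the sill; x points into the stack. Lowest tier: bay without floor, open in front, 140 clear between 4 mm side walls, clear height 115, back wall at x = 208. Closed middle tier and shallow top tier (floor 199, rim 238; tin and dish in it reach 241) stand flush above it.
- tray: Steel tray, 160 (x) by 112 (y), 0.25 kg, origin at centre of underside. Floor, walls 4 thick; sides and rear (x = -80) 42 high; pouring end (x = +80) has a lip only 11 high. It stands on the sill in the bay, x about along the stack's x, origin 20 to 50 inside the stack's front, rear and handle sticking out. Potatoes roll out at 25 to 40 degrees of tilt.
- tray_grip (a point): Grip point of the black handle, at (-104, 0, 73) in the tray frame. The handle is a flat plate 60 wide (tray y), 10 thick, 75 long, rising from the rear wall's top and leaning away from the tray by 35 degrees: length along (-0.574, 0, 0.819), flat faces along (0.819, 0, 0.574) in the tray frame. The point is mid-thickness, 45 up from the root, 30 from the free end.
- tray_lip (a point): Middle of the top of the tray's pouring lip, at (80, 0, 11) in the tray frame.
- crate: Fixed open-topped smoky clear storage box, 200 (x) by 150 (y), 80 high, walls and floor 4 thick; origin at the centre of its underside on the sill, z up. Its lid lies on its rim at the start.
- lid: Loose grey silicone lid, a flat slab 206 (x) by 156 (y), 8 thick, 0.14 kg, with an upright tab in its middle, 55 long (x), 12 thick (y), reaching 43 above the underside. Origin: centre of the underside; z up. At the start it simply rests on the box's rim.
- lid_grip (a point): Grip point in the lid's tab, 31 above the lid's underside, on its middle axis.
- potato1: Potato, about 64 long (x) and 47 thick, about 0.085 kg, origin at its middle; lies in the tray at the start.
- potato2: Potato, about 68 long (x) and 45 thick, about 0.085 kg, origin at its middle; lies in the tray at the start.
- potato3: Potato, about 66 long (x) and 46 thick, about 0.085 kg, origin at its middle; lies in the tray at the start.
- jar: Closed glass jar with twist cap, 64 diameter, 105 high, standing on the sill between stack and box. Origin: centre of its underside. Bystander.
- mug: White mug, 76 diameter, 85 high, handle at its +y reaching about 65 from the axis, standing in front of the storage box. Origin: centre of its underside. Bystander.
- lunch_tin: Closed steel lunch tin, 70 by 110, 42 high, in the top tier of the stack. Origin: centre of its underside. Bystander.
- dish: White ceramic sauce dish, 76 diameter, 28 high, in the top tier of the stack. Origin: centre of its underside. Bystander.
Mind the look-alikes: they are no part of the job. What is shaped like the potato2 but blue, green or yellow is not meant.

How it is judged:
By the outcome, as a careful person would: the job done as asked, in the order asked, and still so for the second after the job is handed in, with the robot touching nothing.
It also fails if it takes over 70 s, if anything falls off the work surface, if the arm or the gripper's body presses on something with over 40 N, if the wrist force passes 120 N, or if a joint passes its speed limit or range.

### The arm

A 6-joint arm with a two-finger parallel gripper is mounted at the origin on the work surface. World frame = base frame: x ahead of the robot, y to its left, z up, the work surface at z = 0. Lengths are in m, angles in rad, forces in N, time in s.
With the tool pointing down it reaches from about 0.225 to 0.875 m from the base axis. Payload 3.4 kg.
Tool frame: the origin (TCP) lies at the very end of the fingers, on their centre line; the grasp point (between the pads) lies 19 mm behind it; z points along the fingers, y is the direction in which the jaws open and shut (so a half turn about z gives the same grasp; the last joint's range is limited). The gripper opens to 85 mm and grips with 20 to 120 N. Pads are 22 mm wide; open, the fingers measure 114 mm over their backs; the gripper's body (76 mm by 85 mm) begins 54 mm behind the grasp point. The pads swing forward as they close: fully open they stand 13 mm farther back than shut.
Start: joints at [1.198, 0.276, 1.505, -0, 1.361, -0.121], TCP at [0.143, 0.557, 0.199] pointing down, gripper open.
Joint ranges: [-2.89, 2.89], [-0.75, 2.08], [0.22, 2.7], [-1.18, 4.32], [0.11, 2.71], [-2.7, 2.7]. Speed limits (rad/s): [2.57, 2.57, 3.14, 3.14, 3.14, 3.14].

### API

Orientations are given as a unit quaternion [w, x, y, z].
In Python, from rig import get_state, get_image, camera_model, sign_off gives the robot as it stands. The module is installed in compiled form; this text tells all that it offers.
- The arm moves only by the tool drive_tool, never from a script. Its argument "motion" is text: rows parted by semicolons, each of 7 numbers parted by spaces: the turn, a rotation vector about the tool's x, y, z in degrees, then the shift along the tool's x, y, z in m, then the opening in per cent of the stroke, from 0 (shut) to 100 (fully open). In form: wx wy wz tx ty tz hand; .... A call has 1 to 12 rows; each row shifts and turns the pose as measured when the row begins, along the tool's axes as they then stand; what a row does not reach is not made up. A row lasts 1/8 s, in which the tool goes at most 62.5 mm and 10.7 degrees, less where a joint would pass 70% of its speed; a pose out of reach is approached as far as the arm can. A call is refused whole if a number of a shift passes 0.0625 or a number of a turn 10.7, either way. A call with a gripper value outside its range is refused whole. The fingers move at their own pace and stop on an object; "newtons" is the grip in N (left out, the last holds). Time passes only in rows, so rows that do not move let the fingers close. It gives the time, the measured TCP pose, the force and the opening at its end, in the units of the state.
- get_state(): the state, without advancing time (a new reading comes with each control period).
- get_image(name): name is "scene" or "top"; returns (picture, depth): 400x640x3 uint8, red, green, blue; 400x640 float32, m along the optical axis (not along the pixel's ray), 0 where there is no reading.
- camera_model(name): a dict with "camera_matrix" (3x3 intrinsics, pixels), "cam_to_world" (4x4, takes a point from camera to world coordinates). Camera axes: x right, y up, looking along -z (the intrinsics and any distortion apply to the point x, -y, -z); pixel columns grow to the right and rows downward; lengths in m; the calibration is good to about 2 mm. A picture is of the moment at which its call begins. camera_model takes no time and is no camera call.
- sign_off(): hands the job in, once; it reports no verdict.
The state is a dict: "clock": time; "qpos": joint angles; "qd": joint speeds; "effort": joint torques, N m; "position": TCP position; "ee_rot": TCP orientation; "contact_force": force on the tool from outside, world axes, zero at the start; "moment": the same for the moment, N m; "width": finger opening in m.
Only numpy, scipy, OpenCV 4.12 (cv2) and the standard library are available. Lean on these libraries where they do the work, as an engineer would, in place of code of your own. Each camera call takes 0.05 s, during which the arm holds its last target.

## Working session

There is one attempt and no reset: what is moved stays moved. The work goes in short steps, Python scripts to look and compute and a tool call to move; the robot and the scene stay as the last step left them, time stands still between calls to the robot, and variables do not carry over. Pictures are saved under pics/ and viewed, and the job is handed in when it is done.

Besides the shell and the picture viewer there is one more tool, called after "Call:" as a command line: name --argument value ..., lists and objects as JSON in quotes. drive_tool: Moves the arm, as the interface text tells. Its arguments: {"type":"object","properties":{"motion":{"type":"string"},"newtons":{"type":"number"}},"required":["motion"]}

```bash
mkdir -p pics; python3 - <<'E'
from rig import *
import cv2,numpy as np
for n in("scene","top"):
    p,d=get_image(n); cv2.imwrite(f"pics/{n}0.png",p[:,:,::-1]); np.savez(f"{n}0.npz",p=p,d=d)
    m=camera_model(n); print(n,m)
print(get_state())
E
```

```text
scene {'camera_matrix': array([[479.07844193,   0.        , 317.13280193],
       [  0.        , 479.07844193, 194.74602398],
       [  0.        ,   0.        ,   1.        ]]), 'cam_to_world': array([[-0.89196858,  0.32185084, -0.31749661,  0.23786879],
       [-0.45209596, -0.63676857,  0.6246079 ,  0.63508089],
       [-0.00114128,  0.70066955,  0.71348502,  0.94309522],
       [ 0.        ,  0.        ,  0.        ,  1.        ]])}
top {'camera_matrix': array([[487.49805568,   0.        , 325.43400032],
       [  0.        , 487.49805568, 194.37351397],
       [  0.        ,   0.        ,   1.        ]]), 'cam_to_world': array([[-0.02673533,  0.99540536, -0.09194235,  0.48427247],
       [-0.99958761, -0.02565624,  0.01289871, -0.05745982],
       [ 0.01048055,  0.09224929,  0.99568079,  1.28059259],
       [ 0.        ,  0.        ,  0.        ,  1.        ]])}
{'clock': 0.1, 'qpos': array([ 1.19798312e+00,  2.76549841e-01,  1.50599322e+00,  3.67870598e-06,
        1.36067263e+00, -1.20997835e-01]), 'qd': array([-0.00086301, -0.0010799 , -0.00115738, -0.00052642,  0.00075301,
       -0.00155133]), 'effort': array([ 4.36931014e-04, -4.17696762e+01, -2.46406513e+01, -1.54040977e-04,
        6.00264233e-03, -6.41876142e-06]), 'position': array([0.14308616, 0.55639204, 0.19812123]), 'ee_rot': array([-2.00082816e-04,  1.25575628e-01,  9.92083718e-01, -7.86468303e-04]), 'contact_force': array([-0.0154553 , -0.06403921,  0.00298182]), 'moment': array([ 0.02256728,  0.01053488, -0.04184589]), 'width': 0.08512646200076007}
```

View pics/scene0.png

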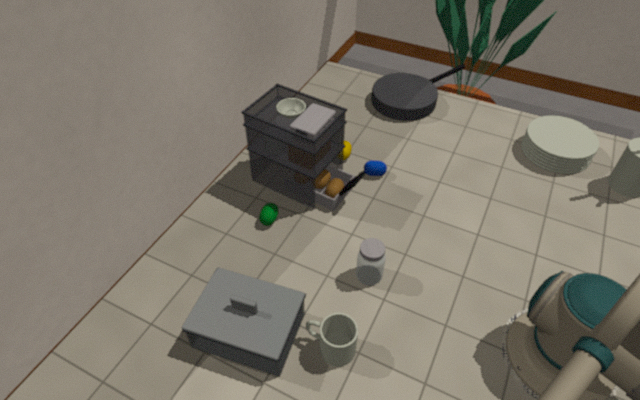

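View pics/top0.png

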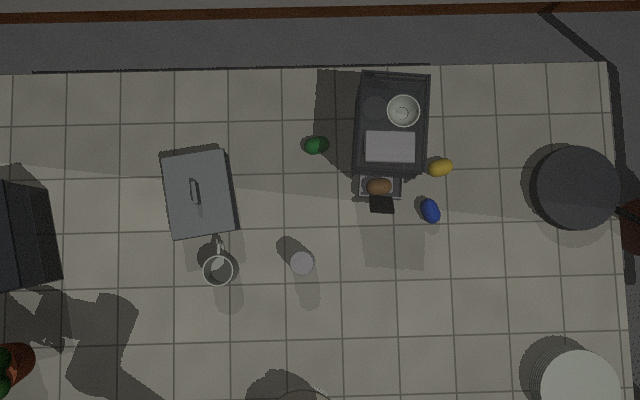

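```bash
cat > h.py <<'E'
from rig import *
import cv2,numpy as np
def wmap(n,d):
    m=camera_model(n);K=m["camera_matrix"];T=m["cam_to_world"]
    v,u=np.mgrid[0:400,0:640]
    P=np.stack([(u-K[0,2])/K[0,0]*d,-(v-K[1,2])/K[1,1]*d,-d],-1)
    W=P@T[:3,:3].T+T[:3,3]; W[d==0]=np.nan
    return W
def grab(n,tag):
    p,d=get_image(n);cv2.imwrite(f"pics/{n}{tag}.png",p[:,:,::-1]);np.savez(f"{n}{tag}.npz",p=p,d=d);return p,wmap(n,d)
def crop(p,tag,r0,r1,c0,c1,s):
    cv2.imwrite(f"pics/{tag}.png",cv2.convertScaleAbs(cv2.resize(p[r0:r1,c0:c1,::-1],None,fx=s,fy=s,interpolation=cv2.INTER_CUBIC),alpha=1.8))
def load(n,tag):
    z=np.load(f"{n}{tag}.npz");return z["p"],wmap(n,z["d"])
E
python3 - <<'E'
from h import *
np.set_printoptions(precision=4,suppress=True)
p,W=load("top","0")
crop(p,"topc",55,295,150,470,2.5)
for n,(u,v) in dict(floor=(400,300),lid=(180,220),tab=(195,190),lid2=(215,165),jar=(302,262),mug=(204,270),tin=(390,147),dish=(403,110),handle=(381,204),pot=(379,186),rimL=(357,170),green=(316,145),blue=(430,210),yel=(440,167)).items():
    print(n,u,v,W[v,u])
p,W=load("scene","0")
crop(p,"scenec",70,390,170,420,1.9)
E
```

```text
floor 400 300 [ 0.3227 -0.26   -0.0011]
lid 180 220 [0.541  0.2841 0.0846]
tab 195 190 [0.6095 0.2373 0.1244]
lid2 215 165 [0.674  0.1972 0.0885]
jar 302 262 [ 0.4319 -0.0123  0.1029]
mug 204 270 [0.4181 0.2274 0.0793]
tin 390 147 [ 0.6802 -0.2139  0.2377]
dish 403 110 [ 0.7697 -0.2511  0.2067]
handle 381 204 [ 0.5681 -0.2104  0.0746]
pot 379 186 [ 0.6161 -0.2105  0.047 ]
rimL 357 170 [ 0.6413 -0.146   0.1692]
green 316 145 [ 0.7266 -0.0526  0.0434]
blue 430 210 [ 0.5518 -0.3389  0.0424]
yel 440 167 [ 0.661  -0.3687  0.0469]
```

View pics/topc.png

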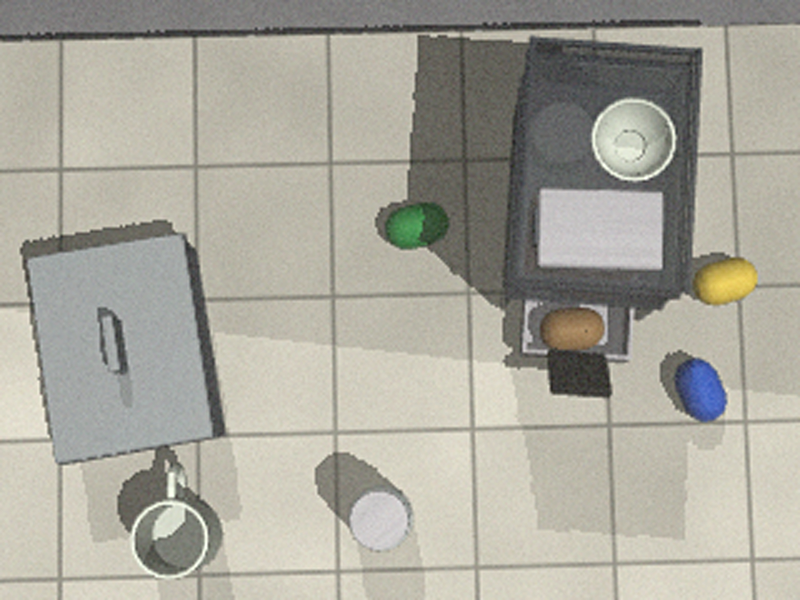

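View pics/scenec.png

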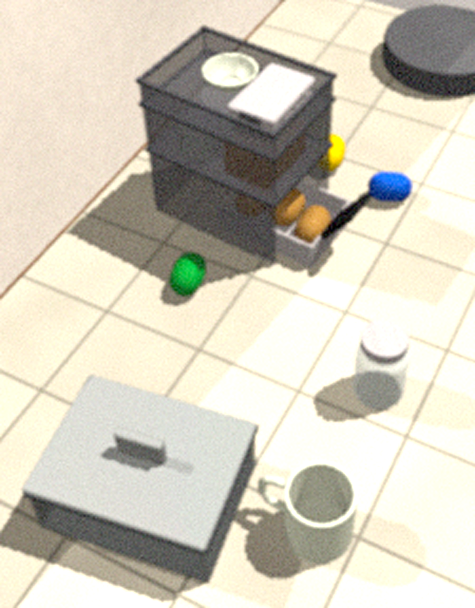

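```bash
cat > meas.py <<'E'
from h import *
np.set_printoptions(precision=4,suppress=True)
def rect(Q):
    (c,s,a)=cv2.minAreaRect((Q*1000).astype(np.float32));return np.round(c,1),np.round(s,1),round(a,2)
def sel(W,lo,hi,box):
    x0,x1,y0,y1=box
    with np.errstate(invalid='ignore'):
        return (W[...,2]>lo)&(W[...,2]<hi)&(W[...,0]>x0)&(W[...,0]<x1)&(W[...,1]>y0)&(W[...,1]<y1)
def clean(m,k=3):
    return cv2.morphologyEx(m.astype(np.uint8),cv2.MORPH_OPEN,np.ones((k,k)))>0
E
python3 - <<'E'
from meas import *
for n in("top","scene"):
    p,W=load(n,"0")
    m=clean(sel(W,.078,.098,(.45,.75,.1,.4)));print(n,"lid",rect(W[m][:,:2]),np.median(W[m][:,2]))
    m=sel(W,.108,.14,(.5,.72,.18,.3));print("tab",m.sum(),rect(W[m][:,:2]),W[m].max(0))
    m=clean(sel(W,.225,.26,(.5,.95,-.35,-.05)),2);print("stackrim",m.sum(),rect(W[m][:,:2]),np.median(W[m][:,2]))
    m=clean(sel(W,.15,.26,(.5,.95,-.35,-.05)),3);print("stack upper",m.sum(),rect(W[m][:,:2]))
    # handle: black
    hsv=p.max(-1)
    m=clean(sel(W,.03,.13,(.45,.65,-.3,-.12))&(hsv<40),3)
    Q=W[m];print("handle",m.sum(),Q.mean(0),Q.min(0),Q.max(0),rect(Q[:,:2]))
    c=Q.mean(0);U,S,V=np.linalg.svd(Q-c,full_matrices=False);print(V,S)
    m=clean(sel(W,.09,.12,(.38,.48,-.08,.05)));print("jar",rect(W[m][:,:2]))
    m=sel(W,.075,.095,(.34,.5,.15,.3));print("mug",rect(W[m][:,:2]))
E
```

```text
top lid (array([604.5, 240.6]), array([207.7, 158.5]), 7.99) 0.08745852919082076
tab 140 (array([605.2, 241.4]), array([54.3, 13.4]), 7.45) [0.6317 0.2504 0.1271]
stackrim 2856 (array([ 738.9, -299.7]), array([134.4, 361.5]), 48.83) nan
stack upper 7216 (array([ 740.3, -223.5]), array([153.6, 218.4]), 84.51)
handle 335 [ 0.5702 -0.2092  0.0729] [ 0.5463 -0.2397  0.0381] [ 0.5941 -0.1802  0.1046] (array([ 570.7, -210. ]), array([57.4, 45.2]), 85.67)
[[-0.574   0.0652  0.8162]
 [-0.0971 -0.9952  0.0112]
 [-0.8131  0.0728 -0.5776]] [0.3936 0.3138 0.027 ]
jar (array([430.8,  -9.8]), array([52.8, 54.6]), 88.59)
mug (array([453.7, 221.8]), array([167.7,  74.9]), 37.01)
scene lid (array([602.7, 241.4]), array([207.1, 158.4]), 7.83) 0.08707454478546434
tab 219 (array([602.6, 241.9]), array([55.1, 13.1]), 7.29) [0.6295 0.2513 0.1256]
stackrim 2011 (array([ 718.5, -368.5]), array([446.9, 216.2]), 82.32) nan
stack upper 5724 (array([ 737.1, -223.2]), array([159.3, 220.7]), 83.96)
handle 124 [ 0.5644 -0.1947  0.0764] [ 0.5438 -0.2296  0.0409] [ 0.5867 -0.1785  0.1016] (array([ 564.7, -202.5]), array([48.7, 41.2]), 81.39)
[[-0.5735 -0.1371  0.8076]
 [-0.0742  0.9905  0.1155]
 [ 0.8158 -0.0063  0.5782]] [0.2421 0.1529 0.0251]
jar (array([427.8,  -8.8]), array([55.2, 54.4]), 25.64)
mug (array([451.4, 222.5]), array([167.1,  76.3]), 36.92)
```

```bash
python3 - <<'E'
from meas import *
p,W=load("top","0")
for v in(70,100,140,180,220,260,300,340):
    print(v,[tuple(np.round(W[v,u],2)) for u in(5,30,60,90,120,150)])
crop(p,"topl",60,400,0,250,2)
p,W=load("scene","0")
m=sel(W,.15,.26,(.5,.95,-.35,-.05));print(np.nanmin(W[m],0),np.nanmax(W[m],0))
# stack side edges by height slices, top view
p,W=load("top","0")
for lo,hi in((.23,.25),(.19,.21),(.16,.18)):
    m=sel(W,lo,hi,(.5,.95,-.35,-.05));print(lo,m.sum(),rect(W[m][:,:2]))
# tray rear wall rim
m=sel(W,.034,.05,(.56,.66,-.3,-.12))&(p.max(-1)-p.min(-1).astype(int)<25)&(p.max(-1)>60);Q=W[m];print("trayrim",m.sum(),rect(Q[:,:2]),Q.min(0),Q.max(0))
m=sel(W,.07,.095,(.36,.47,.17,.28));print("mug",W[m].min(0),W[m].max(0))
E
```

```text
70 [(np.float64(1.24), np.float64(1.27), np.float64(-0.75)), (np.float64(1.23), np.float64(1.16), np.float64(-0.74)), (np.float64(1.23), np.float64(1.03), np.float64(-0.75)), (np.float64(1.23), np.float64(0.9), np.float64(-0.74)), (np.float64(1.23), np.float64(0.78), np.float64(-0.74)), (np.float64(1.23), np.float64(0.65), np.float64(-0.75))]
100 [(np.float64(0.88), np.float64(0.77), np.float64(-0.0)), (np.float64(0.88), np.float64(0.71), np.float64(-0.0)), (np.float64(0.87), np.float64(0.63), np.float64(-0.0)), (np.float64(0.87), np.float64(0.55), np.float64(0.0)), (np.float64(0.87), np.float64(0.47), np.float64(0.0)), (np.float64(0.87), np.float64(0.39), np.float64(-0.0))]
140 [(np.float64(0.77), np.float64(0.77), np.float64(0.0)), (np.float64(0.77), np.float64(0.7), np.float64(0.0)), (np.float64(0.76), np.float64(0.62), np.float64(0.0)), (np.float64(0.76), np.float64(0.55), np.float64(-0.0)), (np.float64(0.76), np.float64(0.47), np.float64(-0.0)), (np.float64(0.76), np.float64(0.39), np.float64(-0.0))]
180 [(np.float64(0.66), np.float64(0.77), np.float64(-0.0)), (np.float64(0.66),
[... 1327 characters left out ...]
.0)), (np.float64(0.25), np.float64(0.69), np.float64(0.0)), (np.float64(0.25), np.float64(0.61), np.float64(-0.0)), (np.float64(0.24), np.float64(0.54), np.float64(0.0)), (np.float64(0.24), np.float64(0.46), np.float64(-0.0)), (np.float64(0.24), np.float64(0.38), np.float64(0.0))]
[ 0.6208 -0.3129  0.15  ] [ 0.8547 -0.1355  0.2451]
0.23 2745 (array([ 740.4, -223.6]), array([153.6, 218.4]), 84.48)
0.19 3387 (array([ 739. , -223.4]), array([153.2, 215.7]), 84.45)
0.16 69 (array([ 634.8, -212.5]), array([146.3,   1.4]), 84.23)
trayrim 124 (array([ 614.1, -222.2]), array([125.2,  53.4]), 84.56) [ 0.5842 -0.2863  0.034 ] [ 0.6463 -0.159   0.0491]
mug [0.3789 0.1702 0.0701] [0.4679 0.2325 0.0904]
```

View pics/topl.png

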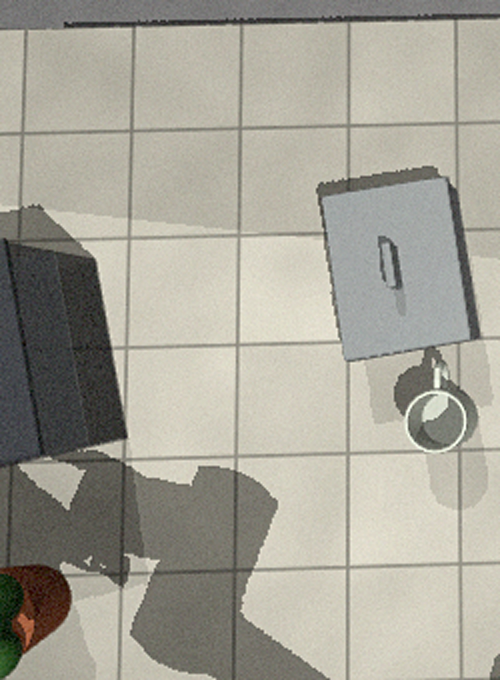

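```bash
cat > plan.py <<'E'
from h import *
from scipy.spatial.transform import Rotation as R
np.set_printoptions(precision=4,suppress=True)
def cur():
    s=get_state();q=s["ee_rot"];return np.array(s["position"]),R.from_quat(np.r_[q[1:],q[0]]),s
def st():
    p,r,s=cur();print("t",round(s["clock"],2),"pos",p,"F",s["contact_force"],"w",round(s["width"],4),"q",s["qpos"]);M=r.as_matrix();print("x",M[:,0],"y",M[:,1],"z",M[:,2])
def frame(y,z):
    y=np.array(y,float);z=np.array(z,float);z/=np.linalg.norm(z);y-=z*(y@z);y/=np.linalg.norm(y)
    return R.from_matrix(np.stack([np.cross(y,z),y,z],1))
def rows(p0,r0,p1,r1,N,hand):
    w=(r0.inv()*r1).as_rotvec();dp=(np.array(p1)-p0)/N;out=[]
    for i in range(N):
        ri=r0*R.from_rotvec(w*i/N);t=ri.inv().apply(dp);a=np.degrees(w)/N
        out.append("%.2f %.2f %.2f %.4f %.4f %.4f %g"%(*a,*t,hand))
    print("N",N,"; ".join(out))
    print("step mm",np.linalg.norm(dp)*1000,"deg",np.linalg.norm(np.degrees(w))/N)
def go(p1,r1,N,hand):
    p,r,s=cur();rows(p,r,p1,r1,N,hand)
d2=lambda a:(np.cos(np.radians(a)),np.sin(np.radians(a)),0)
E
python3 - <<'E'
from plan import *
st()
r=frame(d2(97.9),(0,0,-1))
go([.604,.2415,.16],r,12,60)
E
```

```text
t 0.1 pos [0.1431 0.5564 0.1981] F [-0.0155 -0.064   0.003 ] w 0.0851 q [ 1.198   0.2765  1.506   0.      1.3607 -0.121 ]
x [-0.9685  0.2492  0.0002] y [ 0.2492  0.9685 -0.0016] z [-0.0006 -0.0015 -1.    ]
N 12 -0.01 -0.00 -1.86 -0.0437 -0.0158 0.0032 60; -0.01 -0.00 -1.86 -0.0432 -0.0173 0.0032 60; -0.01 -0.00 -1.86 -0.0426 -0.0186 0.0032 60; -0.01 -0.00 -1.86 -0.0420 -0.0200 0.0032 60; -0.01 -0.00 -1.86 -0.0413 -0.0214 0.0032 60; -0.01 -0.00 -1.86 -0.0406 -0.0227 0.0032 60; -0.01 -0.00 -1.86 -0.0398 -0.0240 0.0032 60; -0.01 -0.00 -1.86 -0.0390 -0.0253 0.0032 60; -0.01 -0.00 -1.86 -0.0382 -0.0265 0.0032 60; -0.01 -0.00 -1.86 -0.0373 -0.0278 0.0032 60; -0.01 -0.00 -1.86 -0.0364 -0.0290 0.0032 60; -0.01 -0.00 -1.86 -0.0354 -0.0301 0.0032 60
step mm 46.625860075168745 deg 1.8606827956132035
```

Call:
drive_tool --motion "0 0 -1.9 -0.044 -0.016 0.002 60; 0 0 -1.9 -0.043 -0.017 0.003 60; 0 0 -1.9 -0.043 -0.019 0.003 60; 0 0 -1.9 -0.042 -0.020 0.003 60; 0 0 -1.9 -0.041 -0.021 0.003 60; 0 0 -1.9 -0.041 -0.023 0.003 60; 0 0 -1.9 -0.040 -0.024 0.003 60; 0 0 -1.9 -0.039 -0.025 0.003 60; 0 0 -1.9 -0.038 -0.027 0.003 60; 0 0 -1.9 -0.037 -0.028 0.003 60; 0 0 -1.9 -0.036 -0.029 0.003 60; 0 0 -1.8 -0.035 -0.030 0.003 60" --newtons 40

```text
clock: 1.6
position: [0.6161, 0.2377, 0.1557]
ee_rot: [-0.005, -0.082, 0.997, -0.002]
contact_force: [0.9, -0.3, 0.6]
width: 0.0514
```

```bash
python3 - <<'E'
from plan import *
st()
go([.604,.2415,.096],frame(d2(97.9),(0,0,-1)),4,60)
E
```

```text
t 1.6 pos [0.6161 0.2377 0.1557] F [ 0.9043 -0.3263  0.5939] w 0.0514 q [ 0.264   0.4336  1.3692 -0.0019  1.3483 -1.4706]
x [-0.9865 -0.1635  0.0093] y [-0.1635  0.9865 -0.0028] z [-0.0087 -0.0042 -1.    ]
N 4 -0.04 -0.13 0.38 0.0027 0.0015 0.0150 60; -0.04 -0.13 0.38 0.0027 0.0015 0.0149 60; -0.04 -0.13 0.38 0.0028 0.0014 0.0149 60; -0.04 -0.13 0.38 0.0028 0.0014 0.0149 60
step mm 15.262190779685719 deg 0.402226032884833
```

Call:
drive_tool --motion "0 0 0.8 0.006 0.003 0.01 60; 0 -0.5 0.7 0.005 0.003 0.01 60; 0 0 0 0 0 0 60"

```text
clock: 1.98
position: [0.6043, 0.2394, 0.1319]
ee_rot: [-0.002, -0.066, 0.998, -0.002]
contact_force: [0.8, -0.1, 0.5]
width: 0.0511
```

```bash
python3 - <<'E'
from plan import *
st()
go([.604,.2415,.097],frame(d2(97.9),(0,0,-1)),3,60)
E
```

```text
t 1.98 pos [0.6043 0.2394 0.1319] F [ 0.8348 -0.1116  0.5237] w 0.0511 q [ 0.2719  0.4312  1.4341 -0.0029  1.2819 -1.4301]
x [-0.9913 -0.1316  0.0051] y [-0.1316  0.9913 -0.0035] z [-0.0046 -0.0042 -1.    ]
N 3 -0.07 -0.10 -0.11 -0.0000 0.0008 0.0116 60; -0.07 -0.10 -0.11 -0.0000 0.0007 0.0116 60; -0.07 -0.10 -0.11 -0.0000 0.0007 0.0116 60
step mm 11.671097706291578 deg 0.16372569036654952
```

Call:
drive_tool --motion "0 0 0 0 0.001 0.012 60; 0 0 0 0 0.001 0.012 60; 0 0 0 0 0 0.010 60; 0 0 0 0 0 0 60; 0 0 0 0 0 0 0; 0 0 0 0 0 0 0; 0 0 0 0 0 0 0; 0 0 0 0 0 0 0"

```text
clock: 2.98
position: [0.6036, 0.2429, 0.0968]
ee_rot: [-0.002, -0.067, 0.998, -0.002]
contact_force: [-0.4, 0.0, -0.2]
width: -0.0004
```

```bash
python3 - <<'E'
from plan import *
st()
E
```

```text
t 2.98 pos [0.6036 0.2429 0.0968] F [-0.4307  0.0335 -0.2188] w -0.0004 q [ 0.2772  0.4567  1.4833 -0.0026  1.2056 -1.4266]
x [-0.991  -0.1335  0.0036] y [-0.1335  0.991  -0.003 ] z [-0.0032 -0.0034 -1.    ]
```

```bash
python3 - <<'E'
from h import *
p,W=grab("scene","1");crop(p,"s1",220,390,150,400,3)
p,W=grab("top","1");crop(p,"t1",120,290,100,300,3)
E
```

```text
(no output)
```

View pics/s1.png

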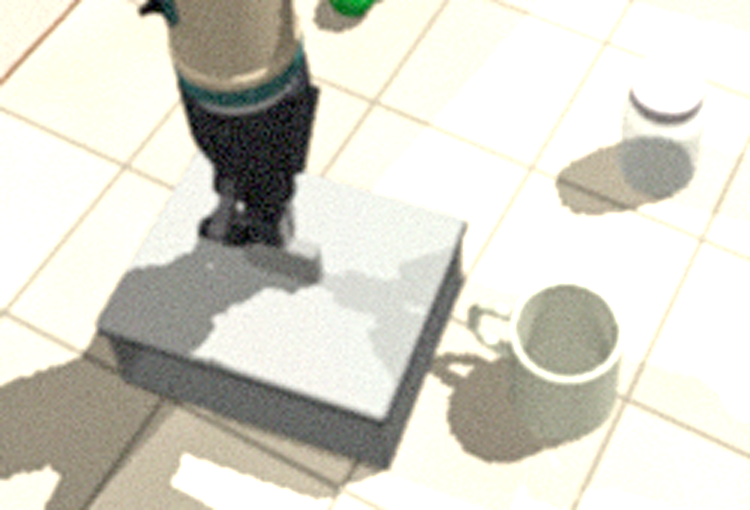

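View pics/t1.png

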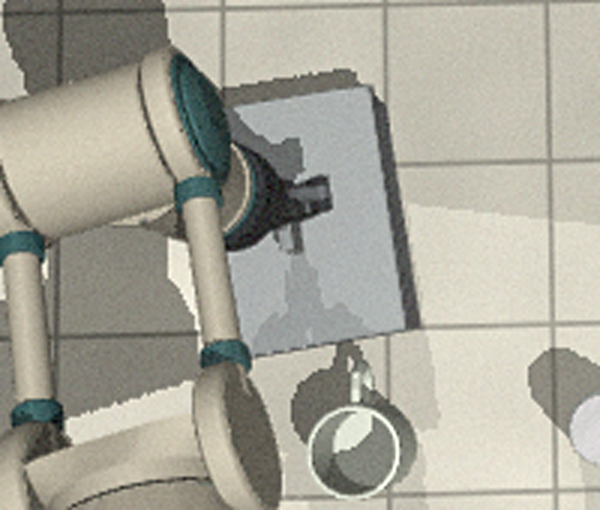

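```bash
python3 - <<'E'
from meas import *
for n in("top","scene"):
    p,W=load(n,"1")
    m=clean(sel(W,.078,.098,(.45,.75,.1,.4)));print(n,"lid",rect(W[m][:,:2]),np.median(W[m][:,2]))
    m=sel(W,.10,.15,(.5,.72,.14,.34));Q=W[m]
    for z in np.arange(.1,.15,.01):
        k=(Q[:,2]>z)&(Q[:,2]<z+.01);print(round(z,3),k.sum(),Q[k].min(0),Q[k].max(0))
p,W=load("top","1")
for v in range(160,206,4): print(v,[tuple(np.round(W[v,u]*1000).astype(int)) if W[v,u,0]==W[v,u,0] else 0 for u in range(184,216,4)])
E
```

```text
top lid (array([606.4, 229.6]), array([206., 137.]), 8.16) 0.08735941080754728
0.1 12 [0.5778 0.2321 0.1006] [0.599  0.2405 0.1096]
0.11 16 [0.5791 0.2318 0.1103] [0.6008 0.246  0.1192]
0.12 29 [0.578  0.2316 0.12  ] [0.5976 0.2427 0.1284]
0.13 6 [0.5852 0.2311 0.1301] [0.5986 0.2406 0.1399]
0.14 4 [0.5934 0.2337 0.1401] [0.5984 0.2414 0.1475]
scene lid (array([603., 242.]), array([207.9, 156.9]), 8.34) 0.08704794665304982
0.1 66 [0.5753 0.2336 0.1001] [0.6274 0.2516 0.1099]
0.11 79 [0.5749 0.2328 0.1101] [0.6216 0.2508 0.12  ]
0.12 50 [0.5771 0.2334 0.12  ] [0.6123 0.2488 0.1279]
0.13 17 [0.5902 0.238  0.1327] [0.6029 0.2554 0.14  ]
0.14 33 [0.5898 0.2282 0.1401] [0.6007 0.2562 0.1497]
160 [(np.int64(688), np.int64(273), np.int64(88)), (np.int64(688), np.int64(264), np.int64(88)), (np.int64(687), np.int64(253), np.int64(92)), (np.int64(688), np.int64(245), np.int64(85)), (np.int64(687), np.int64(234), np.int64(90)), (np.int64(688), np.int64(225), np.int64(85)), (np.int64(687), np.int64(215), np.int64(85)), (np.int64(686), np.int64(204), np.int64(90))]
164 [(np.int64(679), np.int64(2
[... 3407 characters left out ...]
)), (np.int64(590), np.int64(265), np.int64(84)), (np.int64(589), np.int64(255), np.int64(84)), (np.int64(586), np.int64(235), np.int64(124)), (np.int64(588), np.int64(233), np.int64(96)), (np.int64(589), np.int64(226), np.int64(84)), (np.int64(588), np.int64(215), np.int64(87)), (np.int64(588), np.int64(206), np.int64(86))]
204 [(np.int64(580), np.int64(273), np.int64(89)), (np.int64(579), np.int64(264), np.int64(87)), (np.int64(579), np.int64(255), np.int64(84)), (np.int64(578), np.int64(240), np.int64(103)), (np.int64(579), np.int64(234), np.int64(88)), (np.int64(579), np.int64(225), np.int64(86)), (np.int64(578), np.int64(215), np.int64(87)), (np.int64(578), np.int64(205), np.int64(89))]
```

Call:
drive_tool --motion "0 0 0 0 0 -0.01 0; 0 0 0 0 0 -0.02 0; 0 0 0 0 0 -0.02 0; 0 0 0 0 0 0 0"

```text
clock: 3.58
position: [0.6042, 0.2431, 0.15]
ee_rot: [-0.001, -0.067, 0.998, -0.001]
contact_force: [-0.2, -0.8, -0.3]
width: 0.0001
```

```bash
python3 - <<'E'
from meas import *
from plan import st
st()
p,W=grab("scene","2");crop(p,"s2",220,390,150,400,3)
m=clean(sel(W,.06,.2,(.45,.75,.1,.4)));print(np.median(W[m][:,2]))
E
```

```text
t 3.58 pos [0.6042 0.2431 0.15  ] F [-0.2124 -0.7634 -0.3239] w 0.0001 q [ 0.2773  0.4198  1.4068 -0.0025  1.3177 -1.4267]
x [-0.9911 -0.1335  0.0022] y [-0.1335  0.991  -0.0028] z [-0.0018 -0.0031 -1.    ]
0.08706501551387974
```

View pics/s2.png

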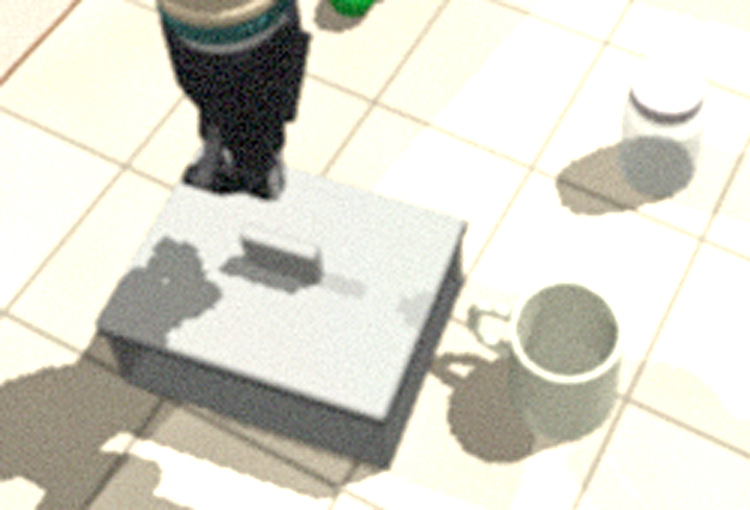

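```bash
python3 - <<'E'
from meas import *
p,W=load("scene","2")
m=sel(W,.13,.40,(.5,.85,.1,.4));Q=W[m]
for z in np.arange(.13,.36,.02):
    k=(Q[:,2]>z)&(Q[:,2]<z+.02)
    if k.sum():print(round(z,3),k.sum(),Q[k].min(0),Q[k].max(0))
p,W=grab("top","2")
m=sel(W,.10,.40,(.5,.85,.1,.4));Q=W[m]
for z in np.arange(.1,.36,.02):
    k=(Q[:,2]>z)&(Q[:,2]<z+.02)
    if k.sum():print(round(z,3),k.sum(),Q[k].min(0),Q[k].max(0))
cv2.imwrite("pics/z2.png",cv2.resize(p[100:300,100:340,::-1],None,fx=3,fy=3))
E
```

```text
0.17 12 [0.5914 0.2359 0.1805] [0.6061 0.2538 0.189 ]
0.19 72 [0.5907 0.2292 0.1903] [0.6074 0.257  0.21  ]
0.21 60 [0.5872 0.2167 0.2101] [0.5967 0.2696 0.2299]
0.23 198 [0.5843 0.1979 0.2301] [0.612  0.2863 0.25  ]
0.25 193 [0.5821 0.1844 0.25  ] [0.6084 0.305  0.2696]
0.27 309 [0.5805 0.1821 0.27  ] [0.6085 0.3054 0.29  ]
0.29 118 [0.5812 0.2588 0.29  ] [0.608  0.2851 0.3097]
0.31 309 [0.5647 0.2214 0.3102] [0.6286 0.2814 0.33  ]
0.33 388 [0.5647 0.221  0.3301] [0.6264 0.2816 0.3499]
0.35 386 [0.5652 0.2128 0.35  ] [0.631  0.2814 0.3698]
0.1 47 [0.5776 0.2318 0.1002] [0.6119 0.2461 0.12  ]
0.12 45 [0.5788 0.233  0.1202] [0.6071 0.2455 0.1272]
0.18 10 [0.593  0.2317 0.1862] [0.5983 0.2404 0.1992]
0.2 6 [0.5926 0.2285 0.2033] [0.6005 0.2436 0.2108]
0.22 23 [0.5943 0.2049 0.222 ] [0.6064 0.2281 0.2394]
0.24 30 [0.5894 0.1912 0.2401] [0.6192 0.227  0.26  ]
0.26 117 [0.5932 0.1797 0.2604] [0.6247 0.2235 0.2797]
0.28 62 [0.5972 0.1913 0.28  ] [0.6181 0.214  0.2996]
0.3 58 [0.568  0.2044 0.3012] [0.6355 0.234  0.3197]
0.32 115 [0.5672 0.2045 0.3201] [0.6357 0.24   0.3397]
0.34 179 [0.5679 0.2051 0.3403] [0.64   0.2356 0.3586]
```

View pics/z2.png

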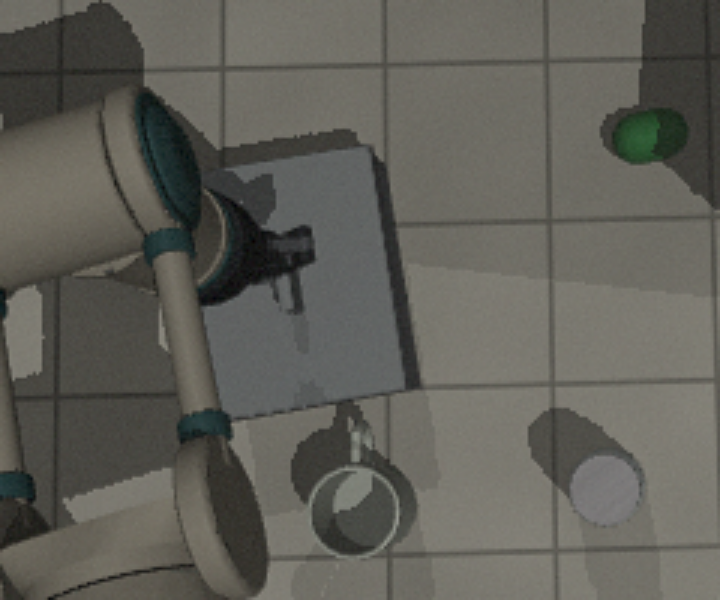

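```bash
python3 - <<'E'
from meas import *
def proj(n,P):
    m=camera_model(n);K=m["camera_matrix"];T=m["cam_to_world"];c=T[:3,:3].T@(np.array(P)-T[:3,3]);c=np.array([c[0],-c[1],-c[2]]);q=K@(c/c[2]);return q[:2]
for z in(.15,.165,.18,.2):print(z,proj("scene",(.6042,.2431,z)),proj("top",(.6042,.2431,z)))
p,W=load("scene","2")
for v in range(270,300,2): print(v,[(p[v,u].max(),*(np.round(W[v,u]*1000).astype(int)) ) if W[v,u,0]==W[v,u,0] else 0 for u in range(216,246,5)])
E
```

```text
0.15 [240.3164 292.0044] [189.67   191.2025]
0.165 [239.4103 287.6453] [187.9248 190.5567]
0.18 [238.4827 283.1832] [186.1323 189.8934]
0.2 [237.2113 277.067 ] [183.6654 188.9806]
270 [(np.uint8(122), np.int64(710), np.int64(190), np.int64(90)), (np.uint8(47), np.int64(596), np.int64(287), np.int64(282)), (np.uint8(52), np.int64(612), np.int64(259), np.int64(238)), (np.uint8(33), np.int64(606), np.int64(253), np.int64(234)), (np.uint8(27), np.int64(591), np.int64(257), np.int64(248)), (np.uint8(38), np.int64(590), np.int64(245), np.int64(233))]
272 [(np.uint8(94), np.int64(608), np.int64(287), np.int64(269)), (np.uint8(49), np.int64(593), np.int64(291), np.int64(283)), (np.uint8(68), np.int64(689), np.int64(183), np.int64(87)), (np.uint8(26), np.int64(602), np.int64(259), np.int64(237)), (np.uint8(33), np.int64(591), np.int64(257), np.int64(242)), (np.uint8(45), np.int64(592), np.int64(244), np.int64(225))]
274 [(np.uint8(51), np.int64(607), np.int64(289), np.int64(267)), (np.uint8(42), np.int64(592), np.int64(292), np.int64(280)), (np.uint8(58), np.int64(594), np.int64(280), np.int6
[... 3946 characters left out ...]
43), np.int64(86)), (np.uint8(139), np.int64(664), np.int64(238), np.int64(87)), (np.uint8(137), np.int64(654), np.int64(234), np.int64(88)), (np.uint8(132), np.int64(629), np.int64(245), np.int64(121)), (np.uint8(129), np.int64(620), np.int64(240), np.int64(121)), (np.uint8(133), np.int64(627), np.int64(219), np.int64(85))]
298 [(np.uint8(137), np.int64(672), np.int64(245), np.int64(84)), (np.uint8(138), np.int64(661), np.int64(243), np.int64(88)), (np.uint8(136), np.int64(652), np.int64(237), np.int64(86)), (np.uint8(124), np.int64(627), np.int64(249), np.int64(120)), (np.uint8(138), np.int64(618), np.int64(244), np.int64(121)), (np.uint8(135), np.int64(607), np.int64(241), np.int64(124))]
```

Call:
drive_tool --motion "0 0 0 0 0 0 50; 0 0 0 0 -0.002 0 50; 0 0 0 0 0 0.02 50; 0 0 0 0 0 0.02 50; 0 0 0 0 0 0.02 50; 0 0 0 0 0 0.014 50; 0 0 0 0 0 0.003 50; 0 0 0 0 0 0 50"

```text
clock: 4.68
position: [0.6008, 0.239, 0.0649]
ee_rot: [-0.006, -0.067, 0.998, -0.003]
contact_force: [0.5, 0.5, -0.3]
width: 0.0426
```

```bash
python3 - <<'E'
from h import *
from plan import st
st()
p,W=grab("scene","3");crop(p,"s3",220,390,150,400,3)
E
```

```text
t 4.67 pos [0.6008 0.239  0.0649] F [ 0.4505  0.5283 -0.2816] w 0.0426 q [ 0.2729  0.4822  1.5256 -0.0031  1.1464 -1.4302]
x [-0.991  -0.1332  0.012 ] y [-0.1333  0.9911 -0.0046] z [-0.0113 -0.0061 -0.9999]
```

View pics/s3.png

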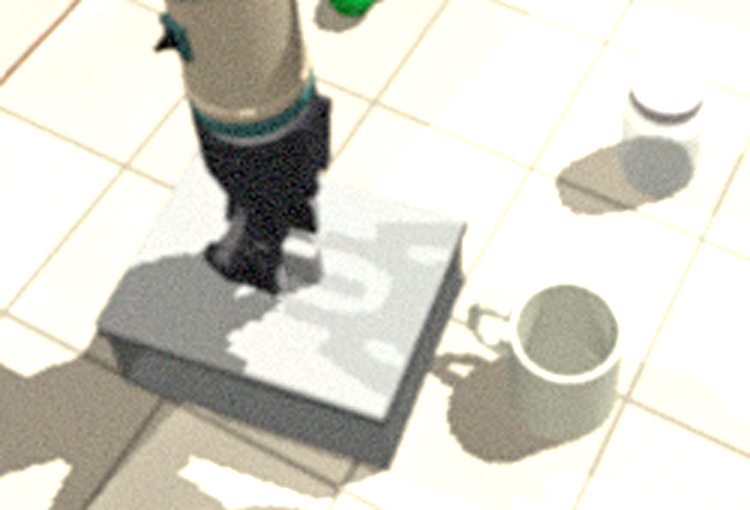

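Call:
drive_tool --motion "0 0 0 0 0.001 0 0; 0 0 0 0 0.001 0 0; 0 0 0 0 0 0 0; 0 0 0 0 0 0 0; 0 0 0 0 0 0 0" --newtons 40

```text
clock: 5.35
position: [0.6014, 0.2415, 0.0668]
ee_rot: [-0.004, -0.067, 0.998, -0.002]
contact_force: [-0.1, -0.1, -0.7]
width: 0.0113
```

Call:
drive_tool --motion "0 0 0 0 0 -0.012 0; 0 0 0 0 0 -0.018 0; 0 0 0 -0.003 0.02 -0.01 0; 0 0 0 -0.005 0.035 0 0; 0 0 0 -0.005 0.035 0 0; 0 0 0 -0.005 0.035 0 0; 0 0 0 -0.005 0.035 0 0; 0 0 0 -0.004 0.03 0 0; 0 0 0 -0.002 0.01 0 0; 0 0 0 0 0 0 0; 0 0 0 0 0 0 0"

```text
clock: 6.72
position: [0.6031, 0.4578, 0.1115]
ee_rot: [-0.003, -0.067, 0.998, -0.0]
contact_force: [0.4, -0.6, -1.1]
width: 0.0114
```

```bash
python3 - <<'E'
from meas import *
from plan import *
st()
p,W=grab("scene","4");crop(p,"s4",200,400,60,360,2.5)
m=clean(sel(W,.05,.20,(.4,.8,.34,.6)));Q=W[m];print(np.percentile(Q,[1,50,99],axis=0))
go([.600,.456,0],frame(d2(97.9),(0,0,-1)),4,0)
E
```

```text
t 6.72 pos [0.6031 0.4578 0.1115] F [ 0.3513 -0.559  -1.0656] w 0.0114 q [ 0.5563  0.6024  1.1795  0.0024  1.3646 -1.1499]
x [-0.9909 -0.1345  0.0055] y [-0.1345  0.9909  0.0002] z [-0.0054 -0.0006 -1.    ]
[[0.5108 0.3725 0.1284]
 [0.584  0.4194 0.1322]
 [0.7018 0.5045 0.1974]]
N 4 0.01 -0.08 -0.05 0.0007 -0.0003 0.0279 0; 0.01 -0.08 -0.05 0.0007 -0.0003 0.0279 0; 0.01 -0.08 -0.05 0.0008 -0.0003 0.0279 0; 0.01 -0.08 -0.05 0.0008 -0.0003 0.0279 0
step mm 27.89785613754431 deg 0.09115717297599979
```

View pics/s4.png

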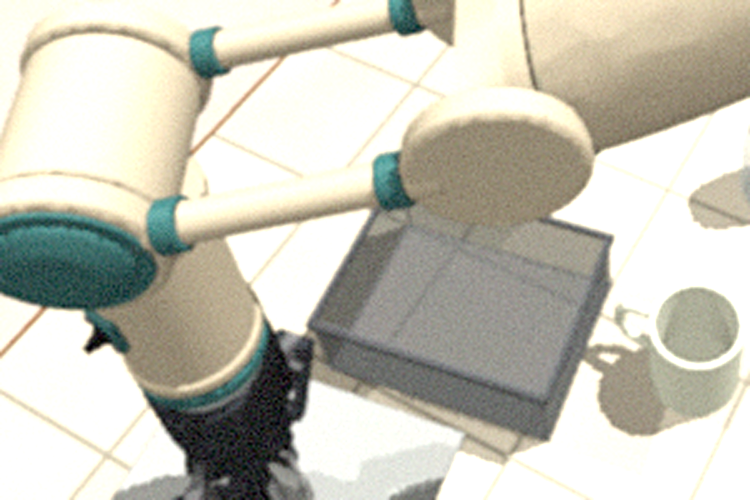

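Call:
drive_tool --motion "0 0 0 0 0 0.02 0; 0 0 0 0 0 0.03 0; 0 0 0 0 0 0.03 0; 0 0 0 0 0 0.025 0; 0 0 0 0 0 0.01 0; 0 0 0 0 0 0 0"

```text
clock: 7.52
position: [0.606, 0.4506, -0.0029]
ee_rot: [-0.001, -0.063, 0.998, -0.0]
contact_force: [-0.7, 0.1, -1.3]
width: 0.0112
```

Call:
drive_tool --motion "0 0 0 0 0 0.004 0; 0 0 0 0 0 0.004 0; 0 0 0 0 0 0.002 0; 0 0 0 0 0 0 0"

```text
clock: 8.02
position: [0.6082, 0.4516, -0.0098]
ee_rot: [0.002, -0.063, 0.998, 0.001]
contact_force: [-0.3, -0.8, -1.5]
width: 0.0112
```

Call:
drive_tool --motion "0 0 0 0 0 0.003 0; 0 0 0 0 0 0.002 0; 0 0 0 0 0 0 0"

```text
clock: 8.4
position: [0.6088, 0.452, -0.0132]
ee_rot: [0.003, -0.063, 0.998, 0.001]
contact_force: [-0.1, 0.3, 0.2]
width: 0.0112
```

Call:
drive_tool --motion "0 0 0 0 0 0 60; 0 0 0 0 0 0 60; 0 0 0 0 0 0 60; 0 0 0 0 0 -0.02 60; 0 0 0 0 0 -0.05 60; 0 0 0 0 0 -0.06 60; 0 0 0 0 0 -0.06 60; 0 0 0 0 0 -0.02 60"

```text
clock: 9.4
position: [0.6076, 0.4513, 0.2064]
ee_rot: [0.003, -0.063, 0.998, 0.002]
contact_force: [0.2, -0.8, 0.1]
width: 0.051
```

```bash
python3 - <<'E'
from meas import *
from plan import *
st()
p,W=grab("top","5");crop(p,"t5",60,300,40,440,2)
m=clean(sel(W,.003,.016,(.4,.8,.34,.6)),2);print(rect(W[m][:,:2]),np.median(W[m][:,2]))
E
```

```text
t 9.4 pos [0.6076 0.4513 0.2064] F [ 0.1635 -0.834   0.0868] w 0.051 q [ 0.5467  0.5538  1.0377  0.0006  1.5432 -1.1505]
x [-0.992  -0.1261 -0.0061] y [-0.1261  0.992   0.0034] z [ 0.0056  0.0041 -1.    ]
(array([610.2, 450.6]), array([204.3, 153. ]), 8.06) nan
```

View pics/t5.png

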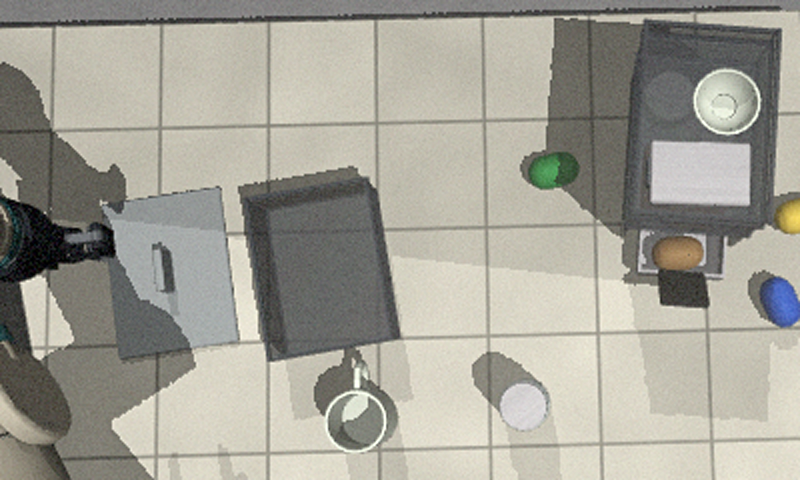

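```bash
python3 - <<'E'
from plan import *
f=np.array(d2(-5.4));up=np.array([0,0,1.])
r=frame(.819*f+.574*up,.574*f-.819*up)
go([.50,-.20,.21],r,14,60)
E
```

```text
N 14 -1.74 -2.22 7.07 0.0135 -0.0452 -0.0004 60; -1.74 -2.22 7.07 0.0078 -0.0465 -0.0023 60; -1.74 -2.22 7.07 0.0019 -0.0470 -0.0039 60; -1.74 -2.22 7.07 -0.0041 -0.0467 -0.0053 60; -1.74 -2.22 7.07 -0.0100 -0.0457 -0.0064 60; -1.74 -2.22 7.07 -0.0158 -0.0439 -0.0073 60; -1.74 -2.22 7.07 -0.0214 -0.0413 -0.0078 60; -1.74 -2.22 7.07 -0.0266 -0.0381 -0.0081 60; -1.74 -2.22 7.07 -0.0314 -0.0343 -0.0081 60; -1.74 -2.22 7.07 -0.0356 -0.0299 -0.0078 60; -1.74 -2.22 7.07 -0.0393 -0.0251 -0.0071 60; -1.74 -2.22 7.07 -0.0424 -0.0198 -0.0062 60; -1.74 -2.22 7.07 -0.0447 -0.0143 -0.0051 60; -1.74 -2.22 7.07 -0.0463 -0.0085 -0.0037 60
step mm 47.187053901442866 deg 7.616516577955869
```

Call:
drive_tool --motion "-1.7 -2.2 7.1 0.013 -0.045 0 60; -1.7 -2.2 7.1 0.008 -0.046 -0.002 60; -1.7 -2.2 7.1 0.002 -0.047 -0.004 60; -1.7 -2.2 7.1 -0.004 -0.047 -0.005 60; -1.7 -2.2 7.1 -0.010 -0.046 -0.006 60; -1.7 -2.2 7.1 -0.016 -0.044 -0.007 60; -1.7 -2.2 7.1 -0.021 -0.041 -0.008 60"

```text
clock: 10.32
position: [0.5493, 0.1211, 0.2082]
ee_rot: [0.132, 0.371, 0.912, 0.117]
contact_force: [1.2, -0.4, -0.5]
width: 0.0509
```

```bash
python3 - <<'E'
from plan import *
f=np.array(d2(-5.4));up=np.array([0,0,1.])
r=frame(.819*f+.574*up,.574*f-.819*up)
st();go([.51,-.20,.20],r,6,60)
E
```

```text
t 10.32 pos [0.5493 0.1211 0.2082] F [ 1.2419 -0.4422 -0.4945] w 0.0509 q [ 0.0136  0.0592  1.8191  0.1394  0.9305 -0.8487]
x [-0.6898  0.7075 -0.1535] y [0.6457 0.6971 0.3117] z [ 0.3275  0.1159 -0.9377]
N 6 -1.96 -2.49 8.01 -0.0331 -0.0420 -0.0071 60; -1.96 -2.49 8.01 -0.0389 -0.0367 -0.0068 60; -1.96 -2.49 8.01 -0.0439 -0.0306 -0.0062 60; -1.96 -2.49 8.01 -0.0480 -0.0240 -0.0051 60; -1.96 -2.49 8.01 -0.0511 -0.0169 -0.0037 60; -1.96 -2.49 8.01 -0.0531 -0.0095 -0.0019 60
step mm 53.93249967631629 deg 8.61531553090242
```

Call:
drive_tool --motion "-2 -2.5 8 -0.033 -0.042 -0.007 60; -2 -2.5 8 -0.039 -0.037 -0.007 60; -2 -2.5 8 -0.044 -0.031 -0.006 60; -2 -2.5 8 -0.048 -0.024 -0.005 60; -2 -2.5 8 -0.050 -0.017 -0.004 60; -2 -2.5 7 -0.045 -0.010 -0.002 60; 0 0 0 0 0 0 60"

```text
clock: 11.2
position: [0.4991, -0.2026, 0.201]
ee_rot: [0.232, 0.708, 0.635, 0.205]
contact_force: [-0.9, -0.2, 0.1]
width: 0.0513
```

```bash
python3 - <<'E'
from plan import *
f=np.array(d2(-5.4));up=np.array([0,0,1.])
r=frame(.819*f+.574*up,.574*f-.819*up)
st();go([.51,-.205,.18],r,3,60)
p,W=grab("scene","6");crop(p,"s6",80,280,200,450,3)
p,W=grab("top","6");crop(p,"t6",100,300,300,460,3)
E
```

```text
t 11.2 pos [ 0.4991 -0.2026  0.201 ] F [-0.9182 -0.2452  0.0852] w 0.0513 q [-0.7991 -0.059   2.097   0.6229  0.688  -1.095 ]
x [ 0.111   0.9938 -0.0052] y [ 0.8037 -0.0867  0.5886] z [ 0.5845 -0.0695 -0.8084]
N 3 0.34 0.27 -0.21 -0.0004 -0.0011 0.0078 60; 0.34 0.27 -0.21 -0.0004 -0.0011 0.0078 60; 0.34 0.27 -0.21 -0.0004 -0.0010 0.0078 60
step mm 7.9240973307787685 deg 0.48377515676356997
```

View pics/s6.png

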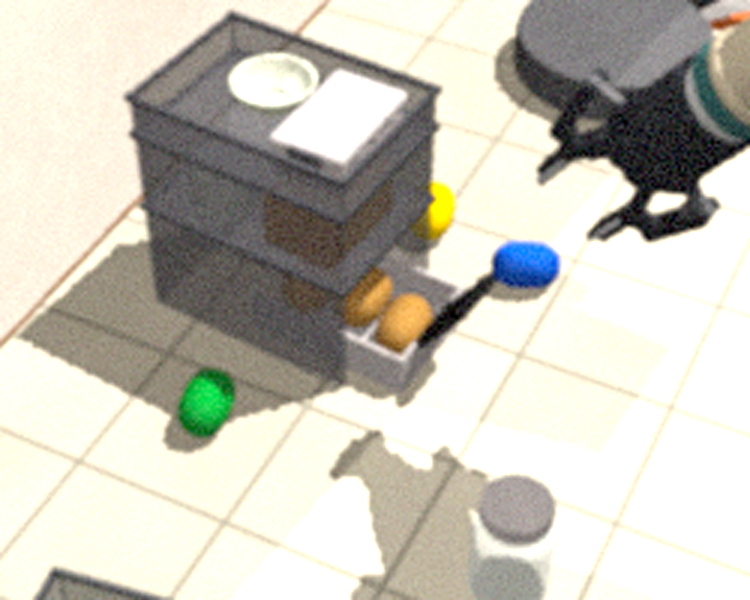

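View pics/t6.png

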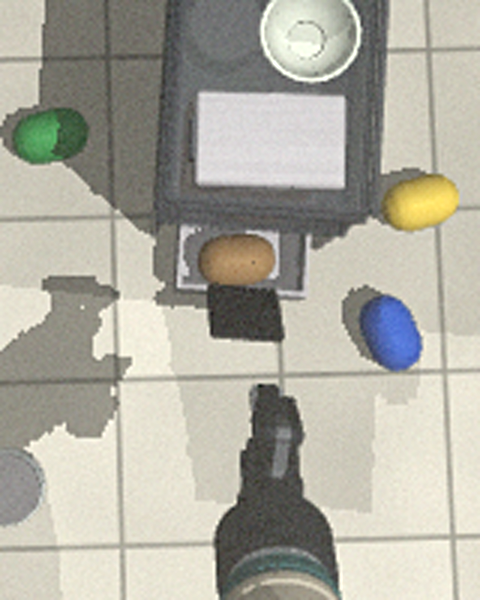

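```bash
python3 - <<'E'
from meas import *
from plan import cur
tp,r,s=cur();M=r.as_matrix()
for n in("top","scene"):
    p,W=load(n,"6")
    m=sel(W,.12,.4,(.3,.62,-.33,-.1))&np.isfinite(W[...,2])
    L=(W[m]-tp)@M
    k=L[:,2]>-.12;L=L[k]
    print(n,k.sum(),"zmax",np.sort(L[:,2])[-6:])
    for a,b in((-.05,-.02),(-.06,-.05),(-.08,-.06),(-.1,-.08)):
        for sgn in(-1,1):
            q=L[(L[:,2]>a)&(L[:,2]<b)&(L[:,1]*sgn>0)]
            if len(q):print(a,b,sgn,len(q),q.min(0),q.max(0))
E
```

```text
top 298 zmax [-0.0394 -0.0392 -0.0389 -0.0383 -0.0367 -0.0367]
-0.05 -0.02 -1 13 [-0.0082 -0.0283 -0.0497] [ 0.0096 -0.0239 -0.0367]
-0.05 -0.02 1 29 [-0.0111  0.0267 -0.0498] [ 0.0097  0.0395 -0.0367]
-0.06 -0.05 -1 6 [ 0.0076 -0.0308 -0.0593] [ 0.0099 -0.0252 -0.0518]
-0.06 -0.05 1 16 [-0.007   0.0305 -0.0584] [ 0.0089  0.0399 -0.0504]
-0.08 -0.06 -1 5 [ 0.0083 -0.0332 -0.0764] [ 0.0105 -0.0253 -0.0626]
-0.08 -0.06 1 6 [ 0.0087  0.0303 -0.0796] [ 0.0106  0.037  -0.0601]
-0.1 -0.08 -1 3 [ 0.0106 -0.032  -0.0994] [ 0.013  -0.0204 -0.0811]
-0.1 -0.08 1 72 [-0.0129  0.0293 -0.0998] [ 0.0114  0.0604 -0.0813]
scene 708 zmax [-0.0411 -0.0408 -0.0392 -0.0378 -0.0376 -0.0368]
-0.05 -0.02 -1 25 [-0.0139 -0.0409 -0.0499] [ 0.0092 -0.0275 -0.0368]
-0.05 -0.02 1 19 [-0.007   0.0234 -0.0497] [ 0.0109  0.0362 -0.0411]
-0.06 -0.05 -1 22 [-0.0097 -0.0405 -0.0587] [ 0.0111 -0.0275 -0.0502]
-0.06 -0.05 1 20 [-0.0113  0.024  -0.0599] [ 0.0097  0.0372 -0.0502]
-0.08 -0.06 -1 53 [-0.014  -0.0499 -0.0797] [ 0.0124 -0.0276 -0.0601]
-0.08 -0.06 1 42 [-0.0071  0.0234 -0.08  ] [ 0.0104  0.0416 -0.0606]
-0.1 -0.08 -1 119 [-0.0155 -0.0618 -0.0996] [ 0.0144 -0.0231 -0.0806]
-0.1 -0.08 1 128 [-0.0169  0.0206 -0.1   ] [ 0.013   0.0562 -0.0801]
```

```bash
python3 - <<'E'
from plan import *
f=np.array(d2(-5.4));up=np.array([0,0,1.])
r=frame(.819*f+.574*up,.574*f-.819*up)
go([.5527,-.2077,.0894],r,4,50)
E
```

```text
N 4 0.26 0.16 -0.10 -0.0004 -0.0057 0.0305 50; 0.26 0.16 -0.10 -0.0004 -0.0056 0.0305 50; 0.26 0.16 -0.10 -0.0005 -0.0054 0.0305 50; 0.26 0.16 -0.10 -0.0006 -0.0053 0.0305 50
step mm 30.986219817389173 deg 0.31583274631734914
```

Call:
drive_tool --motion "0.3 0.2 0 0 -0.006 0.03 50; 0.3 0.2 0 0 -0.006 0.03 50; 0.3 0.2 0 0 -0.005 0.03 50; 0 0 0 0 -0.005 0.025 50; 0 0 0 0 0 0 50"

```text
clock: 11.92
position: [0.5543, -0.1973, 0.0959]
ee_rot: [0.223, 0.701, 0.645, 0.206]
contact_force: [-0.0, 0.2, 0.7]
width: 0.0426
```

```bash
python3 - <<'E'
from plan import *
f=np.array(d2(-5.4));up=np.array([0,0,1.])
r=frame(.819*f+.574*up,.574*f-.819*up)
st();go([.5921,-.2114,.0329],r,4,50)
p,W=grab("top","7");crop(p,"t7",120,280,320,460,4)
E
```

```text
t 11.93 pos [ 0.5543 -0.1973  0.0959] F [-0.011   0.1885  0.7292] w 0.0426 q [-0.6901  0.1695  2.1771  0.9249  0.4273 -1.394 ]
x [0.0829 0.9966 0.001 ] y [ 0.8125 -0.0682  0.5789] z [ 0.577  -0.0472 -0.8154]
N 4 0.09 -0.10 0.12 -0.0027 -0.0012 0.0185 50; 0.09 -0.10 0.12 -0.0027 -0.0012 0.0185 50; 0.09 -0.10 0.12 -0.0027 -0.0011 0.0185 50; 0.09 -0.10 0.12 -0.0027 -0.0011 0.0185 50
step mm 18.692916717195764 deg 0.18392619827974807
```

View pics/t7.png

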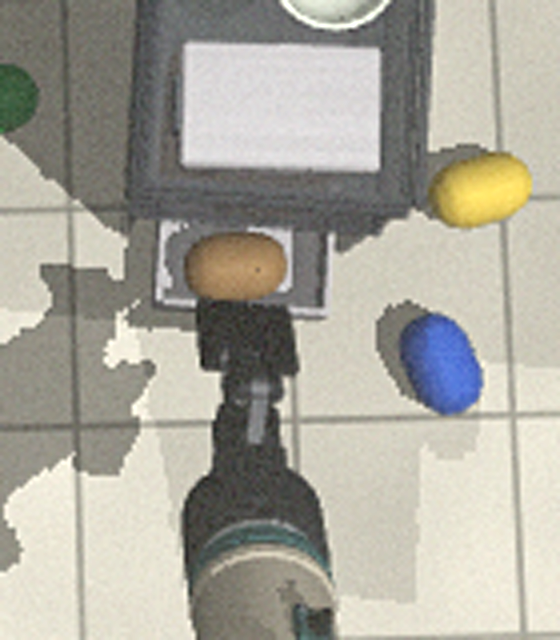

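```bash
cat > kin.py <<'E'
import numpy as np
from scipy.spatial.transform import Rotation as R
from scipy.optimize import least_squares
D=[([.264,.4336,1.3692,-.0019,1.3483,-1.4706],[.6161,.2377,.1557]),
([1.198,.2765,1.506,0,1.3607,-.121],[.1431,.5564,.1981]),
([.2719,.4312,1.4341,-.0029,1.2819,-1.4301],[.6043,.2394,.1319]),
([.2773,.4198,1.4068,-.0025,1.3177,-1.4267],[.6042,.2431,.15]),
([.2729,.4822,1.5256,-.0031,1.1464,-1.4302],[.6008,.2390,.0649]),
([.5563,.6024,1.1795,.0024,1.3646,-1.1499],[.6031,.4578,.1115]),
([.5467,.5538,1.0377,.0006,1.5432,-1.1505],[.6076,.4513,.2064]),
([.0136,.0592,1.8191,.1394,.9305,-.8487],[.5493,.1211,.2082]),
([-.7991,-.059,2.097,.6229,.688,-1.095],[.4991,-.2026,.2010]),
([-.6901,.1695,2.1771,.9249,.4273,-1.394],[.5543,-.1973,.0959])]
LO=np.array([-2.89,-.75,.22,-1.18,.11,-2.7]);HI=np.array([2.89,2.08,2.7,4.32,2.71,2.7])
def rz(a):return R.from_euler('z',a)
def ry(a):return R.from_euler('y',a)
def fk(q,p):
    d1,ox,oy,L1,a1,L2,oy2,L3,a2=p
    r=rz(q[0]);x=r.apply([ox,oy,d1])
    r=r*ry(q[1]);x=x+r.apply([a1,0,L1])
    r=r*ry(q[2]);x=x+r.apply([a2,0,L2])
    r=r*rz(q[3])
    x=x+r.apply([0,oy2,0])
    r=r*ry(q[4]);x=x+r.apply([0,0,L3]);r=r*rz(q[5])*rz(S)
    return x,r
S=np.pi/2
def fit():
    f=lambda p:np.concatenate([fk(q,p)[0]-np.array(x) for q,x in D]+[0.003*(np.array(p)-P0)])
    P0=np.array([.2,0,-.07,.35,0,.35,0,.2,0])
    return least_squares(f,P0)
if __name__=="__main__":
    s=fit();print(s.x.round(4));print((s.fun[:30].reshape(-1,3)*1000).round(1))
    np.save("kin.npy",s.x)
    print(fk(D[-1][0],s.x)[1].as_matrix().round(3))
E
python3 kin.py
```

```text
[ 1.369e-01  1.000e-04  6.930e-02  6.296e-01 -0.000e+00  4.211e-01
  1.000e-04  3.969e-01  6.050e-02]
[[-0.1 -0.1  0. ]
 [-0.  -0.   0. ]
 [ 0.  -0.   0. ]
 [ 0.   0.  -0.1]
 [-0.   0.   0. ]
 [ 0.   0.  -0. ]
 [ 0.  -0.  -0. ]
 [ 0.  -0.  -0. ]
 [-0.  -0.  -0. ]
 [ 0.  -0.  -0. ]]
[[ 0.083  0.813  0.577]
 [ 0.997 -0.068 -0.047]
 [ 0.001  0.579 -0.815]]
```

```bash
cat >> kin.py <<'E'
P=np.load("kin.npy") if __import__("os").path.exists("kin.npy") else None
def ik(x,r,q0):
    def f(q):
        a,b=fk(q,P);return np.concatenate([(a-x)*10,(b.inv()*r).as_rotvec()*2,1e-4*(q-q0)])
    s=least_squares(f,np.clip(q0,LO+1e-3,HI-1e-3),bounds=(LO,HI));a,b=fk(s.x,P)
    return s.x,np.linalg.norm(a-x)*1000,np.degrees(np.linalg.norm((b.inv()*r).as_rotvec()))
T0=R.from_matrix(np.stack([[0,1,0],[.8192,0,.5736],[.5736,0,-.8192]],1))
TP=np.array([-.104,0,.073])+.049*np.array([.5736,0,-.8192])
def tool(o,yaw,pitch):   # pitch>0 nose down, deg
    rt=rz(np.radians(yaw))*ry(np.radians(pitch));return np.array(o)+rt.apply(TP),rt*T0
E
cat > tr.py <<'E'
from kin import *
np.set_printoptions(precision=3,suppress=True)
q=np.array(D[-1][0])
f=np.array([np.cos(np.radians(-5.4)),np.sin(np.radians(-5.4)),0]);o=np.array([.6676,-.2186,0])
print("pull")
for d in np.arange(0,.17,.02):
    x,r=tool(o-d*f,-5.4,0);q,e,a=ik(x,r,q);print(round(d,3),q,round(e,2),round(a,2))
print("lift")
o2=o-.14*f
for z in(.03,.06,.1,.14,.18):
    x,r=tool(o2+[0,0,z],-5.4,0);q,e,a=ik(x,r,q);print(z,q,round(e,2),round(a,2))
E
python3 tr.py
```

```text
pull
0.0 [-0.649  0.33   2.175  1.267  0.322 -1.721] 0.0 0.0
0.02 [-0.676  0.311  2.213  1.312  0.332 -1.792] 0.0 0.0
0.04 [-0.706  0.292  2.251  1.351  0.344 -1.859] 0.0 0.0
0.06 [-0.738  0.273  2.288  1.383  0.358 -1.922] 0.0 0.0
0.08 [-0.774  0.254  2.325  1.406  0.374 -1.979] 0.0 0.0
0.1 [-0.814  0.235  2.36   1.422  0.392 -2.033] 0.0 0.0
0.12 [-0.859  0.217  2.395  1.429  0.413 -2.082] 0.0 0.0
0.14 [-0.908  0.198  2.429  1.427  0.435 -2.127] 0.0 0.0
0.16 [-0.963  0.179  2.462  1.417  0.459 -2.169] 0.0 0.0
lift
0.03 [-0.908  0.121  2.382  1.179  0.468 -1.851] 0.0 0.0
0.06 [-0.908  0.053  2.332  0.986  0.524 -1.633] 0.0 0.0
0.1 [-0.908 -0.023  2.262  0.808  0.615 -1.421] 0.0 0.0
0.14 [-0.908 -0.085  2.189  0.69   0.714 -1.273] 0.0 0.0
0.18 [-0.908 -0.134  2.114  0.611  0.813 -1.163] 0.0 0.0
```

```bash
cat > tr2.py <<'E'
from kin import *
np.set_printoptions(precision=3,suppress=True)
C=np.array([.6035,.2415,0])
def pourpose(u,z,yaw,th):
    lip=C+rz(np.radians(7.9)).apply([u,0,z]);rt=rz(np.radians(yaw))*ry(np.radians(th))
    return tool(lip-rt.apply([.08,0,.011]),yaw,th)
if __name__=="__main__":
  q=np.array([-.908,-.085,2.189,.69,.714,-1.273])
  a=np.array([.528,-.205,.15])
  for s in np.linspace(0,1,6):
    lip=C+rz(np.radians(7.9)).apply([-.045,0,0]);b=lip-rz(np.radians(7.9)).apply([.08,0,0])+[0,0,.15]
    x,r=tool(a+(b-a)*s,-5.4+13.3*s,0);q,e,an=ik(x,r,q);print("tr",round(s,1),x,q,round(e,2),round(an,2))
  for yaw in(7.9,):
    for th in(0,15,30,45,60,70):
      x,r=pourpose(-.045,.16-.07*min(th,30)/30,yaw,th);q,e,an=ik(x,r,q);print(yaw,th,x,q,round(e,2),round(an,2))
E
python3 tr2.py
```

```text
tr 0.0 [ 0.452 -0.198  0.183] [-0.908 -0.099  2.171  0.668  0.739 -1.242] 0.0 0.0
tr 0.2 [ 0.443 -0.116  0.183] [-0.747 -0.187  2.236  0.613  0.697 -1.098] 0.0 0.0
tr 0.4 [ 0.433 -0.033  0.183] [-0.499 -0.251  2.275  0.488  0.623 -0.826] 0.0 0.0
tr 0.6 [0.423 0.049 0.183] [-0.159 -0.268  2.285  0.229  0.536 -0.366] 0.0 0.0
tr 0.8 [0.414 0.132 0.183] [ 0.21  -0.231  2.264 -0.14   0.505  0.22 ] 0.0 0.0
tr 1.0 [0.405 0.214 0.183] [ 0.52  -0.155  2.215 -0.425  0.547  0.687] 0.0 0.0
7.9 0 [0.405 0.214 0.182] [ 0.52  -0.154  2.216 -0.427  0.544  0.69 ] 0.0 0.0
7.9 15 [0.415 0.215 0.186] [ 0.407 -0.058  1.992 -0.119  0.874  0.33 ] 0.0 0.0
7.9 30 [0.436 0.218 0.187] [ 0.335  0.103  1.765 -0.018  1.189  0.204] 0.0 0.0
7.9 45 [0.465 0.222 0.216] [0.29  0.28  1.472 0.026 1.562 0.15 ] 0.0 0.0
7.9 60 [0.5   0.227 0.236] [0.262 0.487 1.173 0.055 1.915 0.131] 0.0 0.0
7.9 70 [0.526 0.231 0.244] [0.248 0.637 0.967 0.075 2.145 0.131] 0.0 0.0
```

Call:
drive_tool --motion "0 0 0 -0.004 -0.001 0.018 50; 0 0 0 -0.004 -0.001 0.018 50; 0 0 0 -0.004 -0.001 0.018 50; 0 0 0 -0.002 -0.001 0.012 50; 0 0 0 0 0 0 50"

```text
clock: 12.6
position: [0.5941, -0.2132, 0.0496]
ee_rot: [0.23, 0.696, 0.647, 0.209]
contact_force: [-0.9, 0.4, 0.1]
width: 0.0427
```

```bash
python3 - <<'E'
from plan import *
f=np.array(d2(-5.4));up=np.array([0,0,1.])
r=frame(.819*f+.574*up,.574*f-.819*up)
st();go([.5921,-.2114,.0329],r,2,50)
p,W=grab("top","8");crop(p,"t8",120,280,320,460,4)
p,W=grab("scene","8");crop(p,"s8",100,240,270,430,4)
E
```

```text
t 12.6 pos [ 0.5941 -0.2132  0.0496] F [-0.8955  0.4293  0.0949] w 0.0427 q [-0.6632  0.3051  2.1676  1.2389  0.3492 -1.7162]
x [ 0.0747  0.9972 -0.0073] y [ 0.8044 -0.056   0.5915] z [ 0.5894 -0.05   -0.8063]
N 2 0.62 -0.16 0.57 0.0009 -0.0058 0.0061 50; 0.62 -0.16 0.57 0.0008 -0.0058 0.0061 50
step mm 8.459385057522292 deg 0.8599241758753481
```

View pics/s8.png

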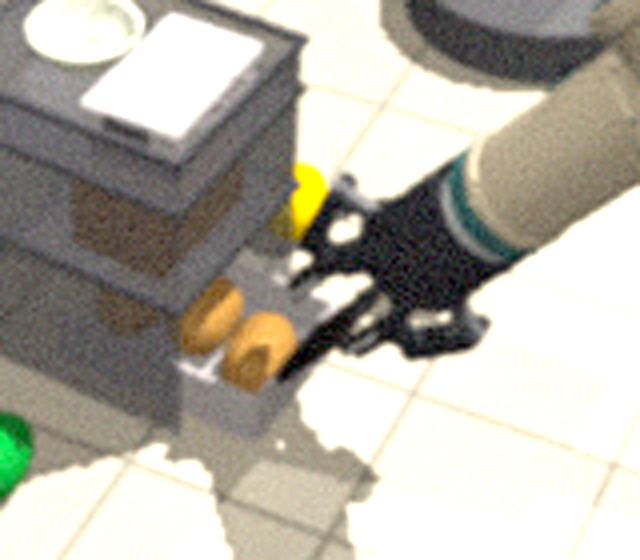

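View pics/t8.png

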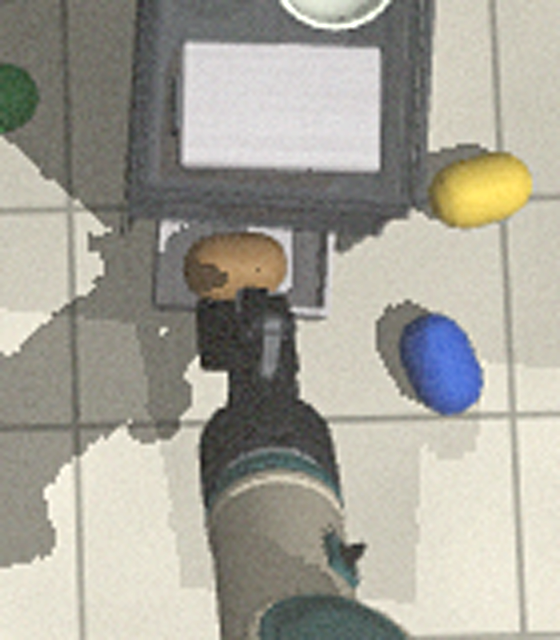

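Call:
drive_tool --motion "0.6 0 0.5 0 -0.005 0.004 50; 0.6 0 0.5 0 -0.004 0.005 50; 0 0 0 0 -0.002 0.002 50; 0 0 0 0 0 0 50"

```text
clock: 13.2
position: [0.5914, -0.213, 0.0358]
ee_rot: [0.222, 0.704, 0.643, 0.204]
contact_force: [1.4, 0.9, 0.6]
width: 0.0425
```

```bash
python3 - <<'E'
from plan import *
f=np.array(d2(-5.4));up=np.array([0,0,1.])
r=frame(.819*f+.574*up,.574*f-.819*up)
st();go([.5921,-.2114,.0329],r,1,50)
E
```

```text
t 13.2 pos [ 0.5914 -0.213   0.0358] F [1.4311 0.9239 0.6039] w 0.0425 q [-0.6574  0.3258  2.1722  1.251   0.3335 -1.7141]
x [0.0891 0.996  0.0014] y [ 0.8143 -0.0737  0.5758] z [ 0.5736 -0.0502 -0.8176]
N 1 0.13 -0.23 0.19 0.0017 -0.0012 0.0027 50
step mm 3.3939939881228773 deg 0.3246300011813027
```

Call:
drive_tool --motion "0 0 0 0.001 -0.001 0.002 20; 0 0 0 0 0 0 0; 0 0 0 0 0 0 0; 0 0 0 0 0 0 0; 0 0 0 0 0 0 0" --newtons 90

```text
clock: 13.82
position: [0.5921, -0.2121, 0.0336]
ee_rot: [0.222, 0.704, 0.643, 0.205]
contact_force: [0.8, 0.1, -0.1]
width: 0.0089
```

```bash
python3 - <<'E'
from plan import *
st()
E
```

```text
t 13.82 pos [ 0.5921 -0.2121  0.0336] F [ 0.7859  0.0593 -0.1421] w 0.0089 q [-0.6549  0.3302  2.1746  1.2721  0.3303 -1.7334]
x [0.0896 0.996  0.0019] y [ 0.8139 -0.0743  0.5763] z [ 0.5741 -0.0501 -0.8173]
```

Call:
drive_tool --motion "0 0 0 0 0.003 -0.004 0; 0 0 0 0 -0.008 -0.006 0; 0 0 0 0 -0.016 -0.012 0; 0 0 0 0 -0.016 -0.012 0; 0 0 0 0 0 0 0"

```text
clock: 14.45
position: [0.5345, -0.2046, 0.0346]
ee_rot: [0.218, 0.705, 0.645, 0.201]
contact_force: [-1.1, 0.8, -1.9]
width: 0.0093
```

```bash
cat > trayst.py <<'E'
from plan import *
from kin import T0,TP
OFF=None
def tray():
    p,r,s=cur();rt=r*T0.inv();o=p-rt.apply(TP);M=rt.as_matrix()
    yaw=np.degrees(np.arctan2(M[1,0],M[0,0]));pitch=np.degrees(np.arcsin(-M[2,0]));roll=np.degrees(np.arctan2(M[2,1],M[2,2]))
    print("tray o",o,"yaw %.2f pitch %.2f roll %.2f"%(yaw,pitch,roll),"t",round(s["clock"],2),"F",s["contact_force"],"w",s["width"].round(4));return o,yaw
def togo(o,yaw,pitch,N,hand=0):
    from kin import tool
    x,r=tool(o,yaw,pitch);go(x,r,N,hand)
E
python3 - <<'E'
from trayst import *
o,y=tray()
f=np.array(d2(-5.1))
togo(np.array([.6676,-.2195,.008])-f*.15,-5.1,0,6)
E
```

```text
Traceback (most recent call last):
  File "trayst.py", line 7, in tray
    print("tray o",o,"yaw %.2f pitch %.2f roll %.2f"%(yaw,pitch,roll),"t",round(s["clock"],2),"F",s["contact_force"],"w",s["width"].round(4));return o,yaw
                                                                                                                         ^^^^^^^^^^^^^^^^
AttributeError: 'float' object has no attribute 'round'
```

```bash
sed -i 's/s\["width"\].round(4)/round(s["width"],4)/' trayst.py
python3 - <<'E'
from trayst import *
o,y=tray()
f=np.array(d2(-5.1))
togo(np.array([.6676,-.2195,.008])-f*.15,-5.1,0,5)
p,W=grab("top","9");crop(p,"t9",120,280,320,460,4)
p,W=grab("scene","9");crop(p,"s9",100,240,270,430,4)
E
```

```text
tray o [ 0.6098 -0.2112  0.0011] yaw -5.04 pitch 0.49 roll 0.19 t 14.45 F [-1.1109  0.7796 -1.8524] w 0.0093
N 5 -0.10 -0.04 -0.01 -0.0006 -0.0145 -0.0115 0; -0.10 -0.04 -0.01 -0.0006 -0.0144 -0.0115 0; -0.10 -0.04 -0.01 -0.0006 -0.0144 -0.0115 0; -0.10 -0.04 -0.01 -0.0006 -0.0144 -0.0115 0; -0.10 -0.04 -0.01 -0.0006 -0.0144 -0.0116 0
step mm 18.452879065408325 deg 0.10601417526552734
```

View pics/s9.png

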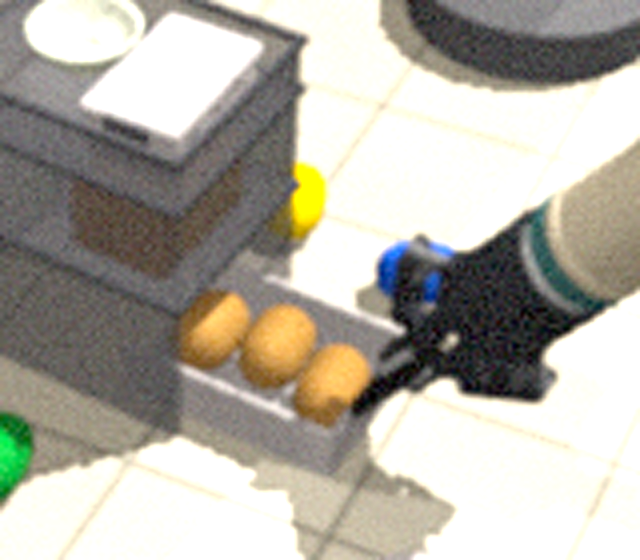

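Call:
drive_tool --motion "-0.2 0 0 0 -0.014 -0.011 0; -0.2 0 0 0 -0.014 -0.012 0; -0.1 0 0 -0.001 -0.014 -0.012 0; 0 0 0 0 -0.014 -0.012 0; 0 0 0 0 -0.008 -0.008 0; 0 0 0 0 0 0 0"

```text
clock: 15.3
position: [0.4522, -0.2015, 0.0423]
ee_rot: [0.222, 0.701, 0.647, 0.202]
contact_force: [0.5, -0.3, -5.1]
width: 0.0087
```

```bash

python3 - <<'E'
from trayst import *
o,y=tray()
togo([.52,-.205,.15],-5.4,-1,7)
p,W=grab("top","10");crop(p,"t10",120,280,320,460,4)
E
```

```text
tray o [ 0.5278 -0.2079  0.0093] yaw -4.72 pitch 0.10 roll -0.23 t 15.3 F [ 0.4892 -0.2835 -5.1359] w 0.0087
N 7 -0.16 -0.03 0.10 0.0003 0.0104 -0.0170 0; -0.16 -0.03 0.10 0.0004 0.0104 -0.0170 0; -0.16 -0.03 0.10 0.0004 0.0105 -0.0170 0; -0.16 -0.03 0.10 0.0004 0.0105 -0.0169 0; -0.16 -0.03 0.10 0.0004 0.0106 -0.0169 0; -0.16 -0.03 0.10 0.0004 0.0106 -0.0169 0; -0.16 -0.03 0.10 0.0004 0.0106 -0.0168 0
step mm 19.927867370904988 deg 0.18716974705085937
```

View pics/t10.png

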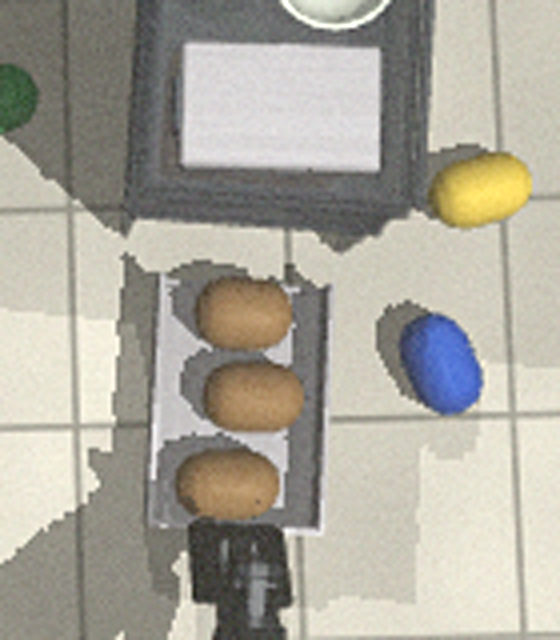

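Call:
drive_tool --motion "-0.2 0 0 0 0.006 -0.012 0; -0.2 0 0 0 0.011 -0.017 0; -0.2 0 0 0 0.011 -0.018 0; -0.2 0 0 0 0.011 -0.018 0; -0.2 0 0 0 0.011 -0.018 0; -0.2 0 0 0 0.011 -0.018 0; 0 0 0 0 0.006 -0.01 0; 0 0 0 0 0 0 0"

```text
clock: 16.35
position: [0.4458, -0.1959, 0.1754]
ee_rot: [0.224, 0.695, 0.65, 0.212]
contact_force: [-0.9, -0.6, -6.1]
width: 0.0089
```

```bash

python3 - <<'E'
from trayst import *
from tr2 import C,rz
o,y=tray()
b=C+rz(np.radians(7.9)).apply([-.045-.08,0,0])+[0,0,.15]
print(b);togo(b,7.9,-1.5,14)
E
```

```text
tray o [ 0.522 -0.201  0.144] yaw -3.80 pitch -0.91 roll 0.21 t 16.35 F [-0.859 -0.6   -6.085] w 0.0089
[0.48  0.224 0.15 ]
N 14 -0.04 0.48 -0.68 0.0290 -0.0038 -0.0031 0; -0.04 0.48 -0.68 0.0291 -0.0035 -0.0029 0; -0.04 0.48 -0.68 0.0291 -0.0031 -0.0026 0; -0.04 0.48 -0.68 0.0292 -0.0028 -0.0024 0; -0.04 0.48 -0.68 0.0292 -0.0024 -0.0022 0; -0.04 0.48 -0.68 0.0293 -0.0021 -0.0019 0; -0.04 0.48 -0.68 0.0293 -0.0017 -0.0017 0; -0.04 0.48 -0.68 0.0293 -0.0014 -0.0014 0; -0.04 0.48 -0.68 0.0294 -0.0010 -0.0012 0; -0.04 0.48 -0.68 0.0294 -0.0007 -0.0009 0; -0.04 0.48 -0.68 0.0294 -0.0003 -0.0007 0; -0.04 0.48 -0.68 0.0294 0.0000 -0.0004 0; -0.04 0.48 -0.68 0.0294 0.0004 -0.0002 0; -0.04 0.48 -0.68 0.0294 0.0007 0.0001 0
step mm 29.416901986157164 deg 0.8366661203470932
```

Call:
drive_tool --motion "0 0.5 -0.7 0.015 -0.003 -0.003 0; 0 0.5 -0.7 0.025 -0.003 -0.003 0; 0 0.5 -0.7 0.029 -0.003 -0.003 0; 0 0.5 -0.7 0.029 -0.003 -0.002 0; 0 0.5 -0.7 0.029 -0.002 -0.002 0; 0 0.5 -0.7 0.029 -0.002 -0.002 0; 0 0.5 -0.7 0.029 -0.002 -0.002 0; 0 0.5 -0.7 0.029 -0.001 -0.001 0"

```text
clock: 17.35
position: [0.4087, 0.0378, 0.1701]
ee_rot: [0.193, 0.655, 0.695, 0.227]
contact_force: [-0.8, -0.1, -5.0]
width: 0.0087
```

```bash

python3 - <<'E'
from trayst import *
from tr2 import C,rz
o,y=tray()
b=C+rz(np.radians(7.9)).apply([-.045-.08,0,0])+[0,0,.15]
print(b);togo(b,7.9,-1.5,8)
E
```

```text
tray o [0.484 0.044 0.137] yaw 3.93 pitch 0.32 roll 1.68 t 17.35 F [-0.835 -0.063 -5.046] w 0.0087
[0.48  0.224 0.15 ]
N 8 -0.22 0.12 -0.53 0.0220 0.0011 -0.0001 0; -0.22 0.12 -0.53 0.0220 0.0013 -0.0000 0; -0.22 0.12 -0.53 0.0220 0.0015 0.0000 0; -0.22 0.12 -0.53 0.0220 0.0017 0.0001 0; -0.22 0.12 -0.53 0.0220 0.0019 0.0001 0; -0.22 0.12 -0.53 0.0219 0.0021 0.0002 0; -0.22 0.12 -0.53 0.0219 0.0023 0.0002 0; -0.22 0.12 -0.53 0.0219 0.0025 0.0003 0
step mm 22.050856314558487 deg 0.5828813519716757
```

Call:
drive_tool --motion "-0.5 0.1 -0.5 0.025 0.004 -0.003 0; -0.4 0.1 -0.5 0.025 0.004 -0.003 0; -0.3 0.1 -0.5 0.025 0.003 -0.003 0; -0.2 0.1 -0.5 0.025 0.003 -0.002 0; -0.2 0.1 -0.5 0.022 0.003 -0.001 0; -0.2 0.1 -0.5 0.020 0.003 0 0; 0 0 -0.4 0.012 0.002 0 0; 0 0 0 0 0 0 0; 0 0 0 0 0 0 0"

```text
clock: 18.48
position: [0.3753, 0.2004, 0.174]
ee_rot: [0.182, 0.635, 0.718, 0.218]
contact_force: [-0.7, 0.3, -6.0]
width: 0.0091
```

```bash

python3 - <<'E'
from trayst import *
from tr2 import C,rz
o,y=tray()
b=C+rz(np.radians(7.9)).apply([-.045-.08,0,0])+[0,0,.15]
print(b);togo(b,7.9,-1.5,2)
p,W=grab("top","11");crop(p,"t11",120,300,140,340,4)
p,W=grab("scene","11");crop(p,"s11",200,400,120,400,2.7)
E
```

```text
tray o [0.449 0.21  0.139] yaw 7.32 pitch 1.98 roll 0.86 t 18.48 F [-0.74   0.34  -6.018] w 0.0091
[0.48  0.224 0.15 ]
N 2 -1.74 -0.18 -0.50 0.0049 0.0144 0.0053 0; -1.74 -0.18 -0.50 0.0048 0.0142 0.0057 0
step mm 16.07014759716649 deg 1.8176280099430309
```

View pics/t11.png

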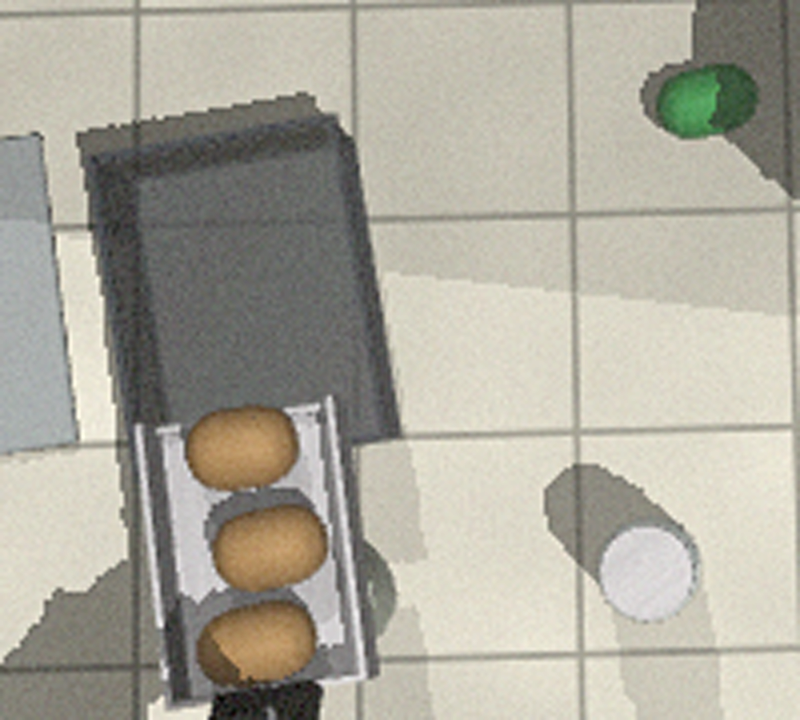

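View pics/s11.png

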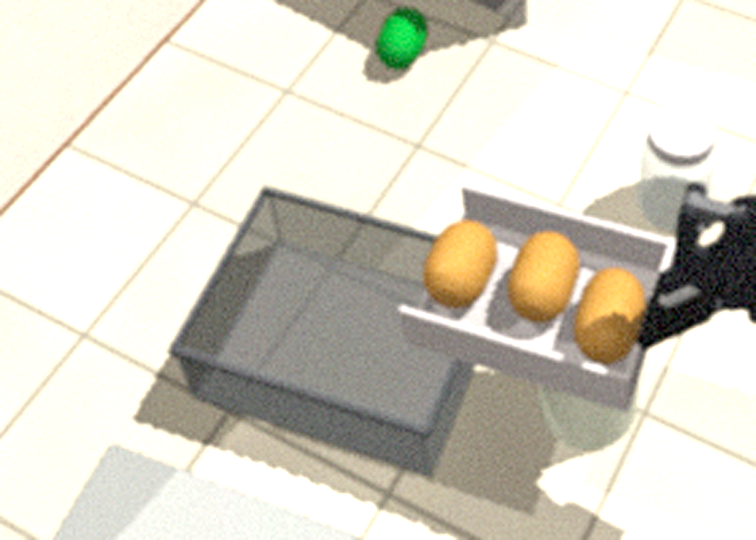

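Call:
drive_tool --motion "-1.5 0 -0.3 0.003 0.007 0.001 0; -1.2 0 -0.3 0.003 0.010 0.004 0; 0 0 0 0.002 0.009 0.004 0; 0 0 0 0 0.005 0.002 0; 0 0 0 0 0 0 0"

```text
clock: 19.2
position: [0.4074, 0.2091, 0.1829]
ee_rot: [0.199, 0.63, 0.714, 0.233]
contact_force: [0.4, -0.5, -5.7]
width: 0.0089
```

```bash

python3 - <<'E'
from trayst import *
from tr2 import C,rz,pourpose
o,y=tray()
p,r=None,None
x,r=pourpose(-.045,.115,7.9,12)
go(x,r,6,0)
p0,r0=x,r
x,r=pourpose(-.045,.095,7.9,40)
rows(p0,r0,x,r,10,0)
E
```

```text
tray o [0.483 0.219 0.151] yaw 7.30 pitch -0.72 roll 0.57 t 19.2 F [ 0.411 -0.516 -5.651] w 0.0089
N 6 2.12 -0.03 -0.13 0.0008 -0.0006 0.0025 0; 2.12 -0.03 -0.13 0.0008 -0.0005 0.0025 0; 2.12 -0.03 -0.13 0.0008 -0.0004 0.0025 0; 2.12 -0.03 -0.13 0.0008 -0.0003 0.0025 0; 2.12 -0.03 -0.13 0.0008 -0.0002 0.0025 0; 2.12 -0.03 -0.13 0.0008 -0.0001 0.0025 0
step mm 2.6771101696531483 deg 2.124464549497479
N 10 2.80 0.00 0.00 0.0000 0.0056 -0.0023 0; 2.80 0.00 0.00 0.0000 0.0055 -0.0026 0; 2.80 0.00 0.00 0.0000 0.0054 -0.0028 0; 2.80 0.00 0.00 0.0000 0.0052 -0.0031 0; 2.80 0.00 0.00 0.0000 0.0050 -0.0034 0; 2.80 0.00 0.00 0.0000 0.0049 -0.0036 0; 2.80 0.00 0.00 0.0000 0.0047 -0.0038 0; 2.80 0.00 0.00 0.0000 0.0045 -0.0041 0; 2.80 0.00 0.00 0.0000 0.0043 -0.0043 0; 2.80 0.00 0.00 0.0000 0.0041 -0.0045 0
step mm 6.062135132822798 deg 2.8
```

Call:
drive_tool --motion "2.1 0 -0.1 0.001 -0.001 0.003 0; 2.1 0 -0.1 0.001 -0.001 0.003 0; 2.1 0 -0.1 0.001 0 0.003 0; 2.1 0 -0.1 0.001 0 0.003 0; 2.1 0 -0.1 0.001 0 0.003 0; 2.1 0 -0.1 0.001 0 0.003 0; 0 0 0 0 0 0 0"

```text
clock: 20.08
position: [0.4129, 0.2144, 0.165]
ee_rot: [0.127, 0.645, 0.739, 0.148]
contact_force: [0.3, -0.6, -4.5]
width: 0.0092
```

```bash

cat >> trayst.py <<'E'
def lip():
    from tr2 import C,rz
    p,r,s=cur();rt=r*T0.inv();o=p-rt.apply(TP);l=o+rt.apply([.08,0,.011]);print("lip in box",rz(np.radians(7.9)).inv().apply(l-C))
E
python3 - <<'E'
from trayst import *
from tr2 import C,rz,pourpose
o,y=tray();lip()
x,r=pourpose(-.04,.10,7.9,38)
go(x,r,8,0)
E
```

```text
tray o [0.479 0.224 0.117] yaw 7.80 pitch 12.45 roll 0.20 t 20.07 F [ 0.307 -0.614 -4.474] w 0.0092
lip in box [-0.045 -0.001  0.11 ]
N 8 3.19 -0.02 -0.02 0.0001 0.0073 -0.0035 0; 3.19 -0.02 -0.02 0.0001 0.0071 -0.0039 0; 3.19 -0.02 -0.02 0.0001 0.0069 -0.0043 0; 3.19 -0.02 -0.02 0.0001 0.0066 -0.0047 0; 3.19 -0.02 -0.02 0.0001 0.0063 -0.0050 0; 3.19 -0.02 -0.02 0.0001 0.0060 -0.0054 0; 3.19 -0.02 -0.02 0.0001 0.0057 -0.0057 0; 3.19 -0.02 -0.02 0.0001 0.0054 -0.0060 0
step mm 8.08136630110758 deg 3.1945113838725754
```

Call:
drive_tool --motion "3.2 0 0 0 0.006 -0.002 0; 3.2 0 0 0 0.006 -0.003 0; 3.2 0 0 0 0.006 -0.003 0; 3.2 0 0 0 0.006 -0.004 0; 2.5 0 0 0 0.006 -0.004 0; 2 0 0 0 0.005 -0.004 0; 2 0 0 0 0.005 -0.004 0; 0 0 0 0 0 0 0; 0 0 0 0 0 0 0"

```text
clock: 21.2
position: [0.4475, 0.2166, 0.1981]
ee_rot: [0.02, 0.657, 0.753, 0.021]
contact_force: [-0.6, -0.2, -5.0]
width: 0.0089
```

```bash

python3 - <<'E'
from trayst import *
from tr2 import C,rz,pourpose
o,y=tray();lip()
p,W=grab("scene","12");crop(p,"s12",200,400,120,400,2.7)
x,r=pourpose(-.04,.10,7.9,60)
go(x,r,8,0)
E
```

```text
tray o [0.494 0.223 0.13 ] yaw 7.78 pitch 31.69 roll -0.09 t 21.2 F [-0.591 -0.245 -5.036] w 0.0089
lip in box [-0.037 -0.003  0.098]
N 8 3.54 0.01 -0.01 0.0004 0.0077 -0.0055 0; 3.54 0.01 -0.01 0.0004 0.0073 -0.0060 0; 3.54 0.01 -0.01 0.0004 0.0069 -0.0064 0; 3.54 0.01 -0.01 0.0004 0.0065 -0.0069 0; 3.54 0.01 -0.01 0.0004 0.0061 -0.0072 0; 3.54 0.01 -0.01 0.0004 0.0056 -0.0076 0; 3.54 0.01 -0.01 0.0004 0.0052 -0.0079 0; 3.54 0.01 -0.01 0.0004 0.0047 -0.0082 0
step mm 9.479880343391763 deg 3.541775468960394
```

View pics/s12.png

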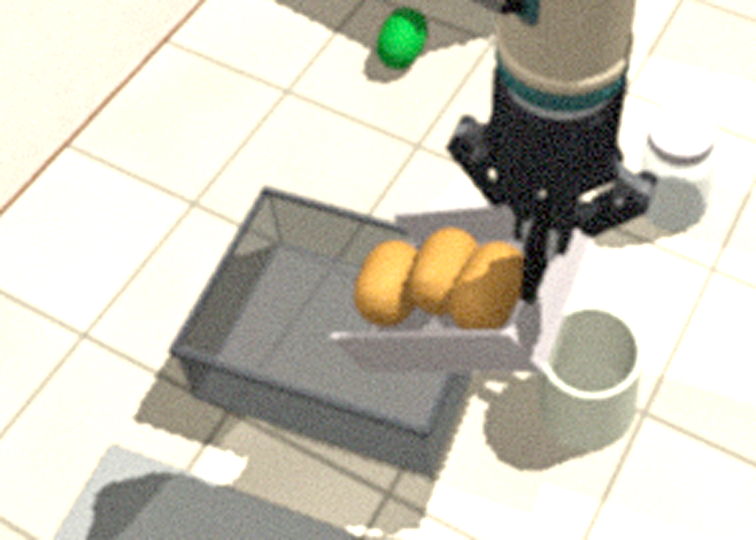

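Call:
drive_tool --motion "2 0 0 0 0.004 -0.003 0; 2 0 0 0 0.004 -0.003 0; 2 0 0 0 0.004 -0.004 0; 0 0 0 0 0 0 0; 1.5 0 0 0 0.003 -0.003 0; 1.5 0 0 0 0.003 -0.003 0; 0 0 0 0 0 0 0; 0 0 0 0 0 0 0"

```text
clock: 22.25
position: [0.4638, 0.2192, 0.2164]
ee_rot: [-0.031, 0.656, 0.754, -0.036]
contact_force: [-0.6, -0.1, -3.0]
width: 0.0091
```

```bash

python3 - <<'E'
from trayst import *
o,y=tray();lip()
p,W=grab("scene","13");crop(p,"s13",200,400,120,400,2.7)
E
```

```text
tray o [0.4999 0.2241 0.1422] yaw 7.88 pitch 40.45 roll -0.13 t 22.25 F [-0.6495 -0.0989 -3.0208] w 0.0091
lip in box [-0.037 -0.003  0.099]
```

View pics/s13.png

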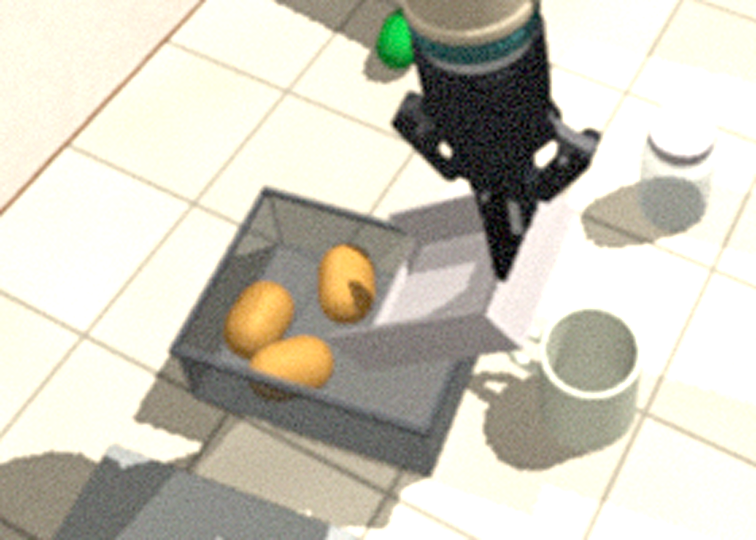

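```bash

python3 - <<'E'
from trayst import *
togo([.475,.222,.165],7.9,0,10)
E
```

```text
N 10 -4.04 0.01 0.01 0.0001 -0.0062 0.0025 0; -4.04 0.01 0.01 0.0001 -0.0064 0.0020 0; -4.04 0.01 0.01 0.0001 -0.0065 0.0016 0; -4.04 0.01 0.01 0.0001 -0.0066 0.0011 0; -4.04 0.01 0.01 0.0001 -0.0067 0.0006 0; -4.04 0.01 0.01 0.0001 -0.0067 0.0001 0; -4.04 0.01 0.01 0.0001 -0.0067 -0.0003 0; -4.04 0.01 0.01 0.0001 -0.0067 -0.0008 0; -4.04 0.01 0.01 0.0001 -0.0066 -0.0013 0; -4.04 0.01 0.01 0.0001 -0.0065 -0.0017 0
step mm 6.714455799921215 deg 4.043687055421653
```

Call:
drive_tool --motion "-4 0 0 0 -0.006 0.001 0; -4 0 0 0 -0.006 0.001 0; -4 0 0 0 -0.006 0.001 0; -4 0 0 0 -0.007 0.001 0; -4 0 0 0 -0.007 0 0; -4 0 0 0 -0.007 0 0; -4 0 0 0 -0.007 0 0; -4 0 0 0 -0.007 -0.001 0; -4 0 0 0 -0.006 -0.001 0; -3.5 0 0 0 -0.006 -0.002 0; 0 0 0 0 0 0 0"

```text
clock: 23.68
position: [0.3882, 0.2057, 0.1968]
ee_rot: [0.196, 0.627, 0.72, 0.224]
contact_force: [-0.5, -0.1, -2.6]
width: 0.009
```

```bash

python3 - <<'E'
from trayst import *
tray()
togo([.505,-.205,.165],-5.1,0,14)
E
```

```text
tray o [0.4632 0.216  0.1634] yaw 7.87 pitch 0.39 roll -0.14 t 23.68 F [-0.4545 -0.1461 -2.648 ] w 0.009
N 14 -0.03 -0.52 0.77 -0.0290 -0.0008 -0.0006 0; -0.03 -0.52 0.77 -0.0290 -0.0005 -0.0003 0; -0.03 -0.52 0.77 -0.0290 -0.0001 -0.0001 0; -0.03 -0.52 0.77 -0.0290 0.0003 0.0002 0; -0.03 -0.52 0.77 -0.0290 0.0007 0.0005 0; -0.03 -0.52 0.77 -0.0290 0.0011 0.0007 0; -0.03 -0.52 0.77 -0.0290 0.0015 0.0010 0; -0.03 -0.52 0.77 -0.0289 0.0019 0.0013 0; -0.03 -0.52 0.77 -0.0289 0.0023 0.0015 0; -0.03 -0.52 0.77 -0.0288 0.0026 0.0018 0; -0.03 -0.52 0.77 -0.0288 0.0030 0.0020 0; -0.03 -0.52 0.77 -0.0287 0.0034 0.0023 0; -0.03 -0.52 0.77 -0.0286 0.0038 0.0026 0; -0.03 -0.52 0.77 -0.0286 0.0042 0.0028 0
step mm 29.00711550739174 deg 0.9265820360902889
```

Call:
drive_tool --motion "0 -0.5 0.8 -0.029 -0.001 -0.001 0; 0 -0.5 0.8 -0.029 0 0 0; 0 -0.5 0.8 -0.029 0 0 0; 0 -0.5 0.8 -0.029 0 0 0; 0 -0.5 0.8 -0.029 0.001 0 0; 0 -0.5 0.8 -0.029 0.001 0.001 0; 0 -0.5 0.8 -0.029 0.002 0.001 0; 0 -0.5 0.8 -0.029 0.002 0.001 0"

```text
clock: 24.68
position: [0.4176, -0.0299, 0.2049]
ee_rot: [0.21, 0.669, 0.68, 0.214]
contact_force: [1.4, 0.2, -3.0]
width: 0.0093
```

```bash

python3 - <<'E'
from trayst import *
tray()
togo([.505,-.205,.14],-5.1,0,8)
E
```

```text
tray o [ 0.4934 -0.0286  0.1719] yaw 0.95 pitch 0.15 roll 0.03 t 24.68 F [ 1.4366  0.1844 -3.0401] w 0.0093
N 8 -0.02 -0.44 0.62 -0.0211 -0.0014 0.0039 0; -0.02 -0.44 0.62 -0.0211 -0.0011 0.0041 0; -0.02 -0.44 0.62 -0.0210 -0.0009 0.0042 0; -0.02 -0.44 0.62 -0.0210 -0.0007 0.0044 0; -0.02 -0.44 0.62 -0.0210 -0.0005 0.0046 0; -0.02 -0.44 0.62 -0.0209 -0.0002 0.0047 0; -0.02 -0.44 0.62 -0.0209 -0.0000 0.0049 0; -0.02 -0.44 0.62 -0.0209 0.0002 0.0050 0
step mm 21.47613740260839 deg 0.7564426726513447
```

Call:
drive_tool --motion "0 -0.4 0.6 -0.021 -0.001 0.001 0; 0 -0.4 0.6 -0.021 -0.001 0.002 0; 0 -0.4 0.6 -0.021 -0.001 0.002 0; 0 -0.4 0.6 -0.021 -0.001 0.004 0; 0 -0.4 0.6 -0.021 -0.001 0.005 0; 0 -0.4 0.6 -0.021 -0.001 0.005 0; 0 -0.4 0.6 -0.021 0 0.005 0; 0 -0.4 0.6 -0.018 0 0.005 0; 0 0 0 0 0 0 0"

```text
clock: 25.8
position: [0.4303, -0.2159, 0.1871]
ee_rot: [0.229, 0.7, 0.646, 0.2]
contact_force: [-0.4, 0.7, -2.7]
width: 0.0091
```

```bash

python3 - <<'E'
from trayst import *
tray()
f=np.array(d2(-5.2))
togo(np.array([.6676,-.2195,.012])-f*.16,-5.2,0,8)
E
```

```text
tray o [ 0.5062 -0.2229  0.1548] yaw -4.89 pitch -0.44 roll -0.91 t 25.8 F [-0.4312  0.7104 -2.7046] w 0.0091
N 8 0.05 0.07 0.10 0.0025 -0.0102 0.0145 0; 0.05 0.07 0.10 0.0025 -0.0102 0.0145 0; 0.05 0.07 0.10 0.0025 -0.0102 0.0145 0; 0.05 0.07 0.10 0.0024 -0.0102 0.0146 0; 0.05 0.07 0.10 0.0024 -0.0102 0.0146 0; 0.05 0.07 0.10 0.0023 -0.0102 0.0146 0; 0.05 0.07 0.10 0.0023 -0.0101 0.0146 0; 0.05 0.07 0.10 0.0023 -0.0101 0.0146 0
step mm 17.922360648838108 deg 0.13211215090136294
```

Call:
drive_tool --motion "0.1 0.1 0.1 0.003 -0.010 0.014 0; 0.1 0.1 0.1 0.003 -0.010 0.014 0; 0 0.1 0.1 0.003 -0.010 0.014 0; 0 0.1 0.1 0.003 -0.010 0.014 0; 0 0.1 0.1 0.002 -0.010 0.014 0; 0 0.1 0.1 0.002 -0.010 0.014 0; 0 0 0 0.002 -0.008 0.011 0; 0 0 0 0 -0.003 0.004 0; 0 0 0 0 0 0 0"

```text
clock: 26.92
position: [0.4341, -0.1971, 0.0659]
ee_rot: [0.227, 0.699, 0.647, 0.205]
contact_force: [0.1, 0.7, -1.7]
width: 0.0089
```

```bash

python3 - <<'E'
from trayst import *
tray()
f=np.array(d2(-5.3))
togo(np.array([.6676,-.2195,.008])-f*.13,-5.3,0,3)
p,W=grab("top","14");crop(p,"t14",120,280,320,460,4)
E
```

```text
tray o [ 0.5101 -0.2034  0.0338] yaw -4.54 pitch -0.60 roll -0.46 t 26.93 F [ 0.0918  0.7325 -1.6532] w 0.0089
N 3 0.20 -0.02 0.29 -0.0003 0.0029 0.0123 0; 0.20 -0.02 0.29 -0.0003 0.0030 0.0123 0; 0.20 -0.02 0.29 -0.0003 0.0030 0.0123 0
step mm 12.688060271036608 deg 0.3566610267698583
```

View pics/t14.png

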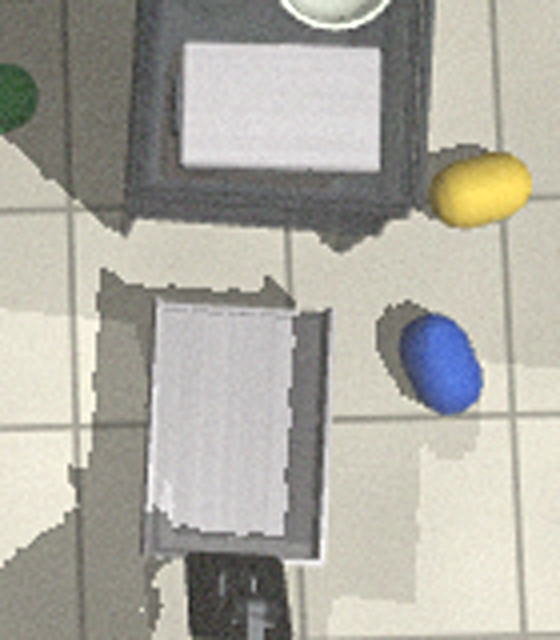

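Call:
drive_tool --motion "0.2 0 0.3 0 0.001 0.010 0; 0.2 0 0.3 0 0.002 0.011 0; 0.2 0 0.3 0 0.004 0.011 0; 0 0 0 0 0 0 0"

```text
clock: 27.48
position: [0.4609, -0.2014, 0.0468]
ee_rot: [0.226, 0.704, 0.643, 0.203]
contact_force: [-0.4, 0.4, -3.1]
width: 0.0087
```

```bash

python3 - <<'E'
from trayst import *
tray()
f=np.array(d2(-5.4))
togo(np.array([.6676,-.2195,.006])-f*.06,-5.4,-.3,5)
E
```

```text
tray o [ 0.5366 -0.2086  0.0143] yaw -5.28 pitch -0.31 roll -0.29 t 27.48 F [-0.421   0.3943 -3.1178] w 0.0087
N 5 0.00 0.03 0.05 0.0003 0.0107 0.0096 0; 0.00 0.03 0.05 0.0003 0.0107 0.0096 0; 0.00 0.03 0.05 0.0003 0.0107 0.0096 0; 0.00 0.03 0.05 0.0003 0.0107 0.0096 0; 0.00 0.03 0.05 0.0003 0.0107 0.0096 0
step mm 14.38546090113845 deg 0.06276803368613466
```

Call:
drive_tool --motion "0 0 0 0 0.010 0.008 0; 0 0 0 0 0.011 0.009 0; 0 0 0 0 0.011 0.009 0; 0 0 0 0 0.011 0.009 0; 0 0 0 0 0.011 0.009 0; 0 0 0 0 0 0 0"

```text
clock: 28.22
position: [0.5363, -0.2088, 0.0434]
ee_rot: [0.227, 0.703, 0.643, 0.203]
contact_force: [-0.9, -0.3, -2.6]
width: 0.0092
```

```bash

python3 - <<'E'
from trayst import *
tray()
f=np.array(d2(-5.4))
togo(np.array([.6676,-.2195,.004]),-5.3,0,4)
p,W=grab("scene","15");crop(p,"s15",100,240,270,430,4)
E
```

```text
tray o [ 0.6121 -0.216   0.0112] yaw -5.25 pitch -0.48 roll -0.39 t 28.23 F [-0.8885 -0.2865 -2.6217] w 0.0092
N 4 0.12 0.07 0.07 0.0004 0.0104 0.0094 0; 0.12 0.07 0.07 0.0004 0.0104 0.0094 0; 0.12 0.07 0.07 0.0004 0.0105 0.0094 0; 0.12 0.07 0.07 0.0004 0.0105 0.0094 0
step mm 14.071892397953317 deg 0.15460674776129102
```

View pics/s15.png

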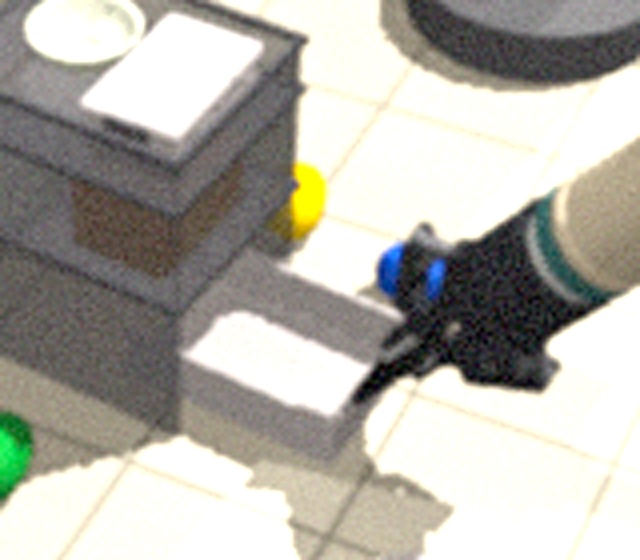

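Call:
drive_tool --motion "0.1 0 0 0 0.010 0.009 0; 0.1 0 0 0.001 0.010 0.009 0; 0.1 0 0 0 0.010 0.009 0; 0 0 0 0 0.009 0.008 0; 0 0 0 0 0 0 0"

```text
clock: 28.9
position: [0.5896, -0.2123, 0.0363]
ee_rot: [0.224, 0.705, 0.642, 0.201]
contact_force: [-0.7, -1.1, -3.2]
width: 0.0089
```

```bash

python3 - <<'E'
from trayst import *
tray()
togo(np.array([.6676,-.2195,.0005]),-5.3,0,2)
E
```

```text
tray o [ 0.6652 -0.2196  0.0035] yaw -5.37 pitch -0.08 roll -0.27 t 28.9 F [-0.6573 -1.1133 -3.2005] w 0.0089
N 2 0.04 0.13 0.05 0.0000 0.0001 0.0019 0; 0.04 0.13 0.05 0.0000 0.0001 0.0019 0
step mm 1.9000090116278752 deg 0.1424443823311065
```

Lower onto the sill, then release.

Call:
drive_tool --motion "0 0 0 0 -0.001 0.002 0; 0 0 0 0 0 0.001 0; 0 0 0 0 0 0 0"

```text
clock: 29.28
position: [0.5901, -0.2122, 0.0339]
ee_rot: [0.225, 0.705, 0.642, 0.202]
contact_force: [-0.0, 0.2, -1.8]
width: 0.009
```

```bash

python3 - <<'E'
from trayst import *
tray()
E
```

```text
tray o [ 0.6657 -0.2195  0.0013] yaw -5.43 pitch -0.15 roll -0.22 t 29.27 F [-0.0006  0.2223 -1.8478] w 0.009
```

Call:
drive_tool --motion "0 0 0 0 0 0.001 0; 0 0 0 0 0 0 25; 0 0 0 0 0 0 50; 0 0 0 0 0 0 50; 0 0 0 0 0 0 50"

```text
clock: 29.9
position: [0.5911, -0.2132, 0.0341]
ee_rot: [0.226, 0.705, 0.641, 0.202]
contact_force: [-0.9, 1.2, -0.5]
width: 0.0426
```

Call:
drive_tool --motion "0 0 0 0 0 -0.01 50; 0 0 0 0 0 -0.02 50; 0 0 0 0 0 -0.03 50; 0 0 0 0 0 -0.03 50; 0 0 0 0 -0.01 -0.03 50; 0 0 0 0 -0.01 -0.03 50; 0 0 0 0 0 -0.01 50; 0 0 0 0 0 0 50"

```text
clock: 30.9
position: [0.4803, -0.2017, 0.1559]
ee_rot: [0.225, 0.705, 0.642, 0.201]
contact_force: [-0.0, -0.6, -0.1]
width: 0.0427
```

```bash

python3 - <<'E'
from meas import *
from plan import st
st()
for n in("top","scene"):
    p,W=grab(n,"16")
    m=clean(sel(W,.03,.13,(.53,.65,-.3,-.12))&(p.max(-1)<40),3)
    Q=W[m];print(n,"handle",m.sum(),Q.mean(0),Q.min(0),Q.max(0),rect(Q[:,:2]))
    m=clean(sel(W,.003,.016,(.4,.8,.34,.6)),2);print("lid",rect(W[m][:,:2]))
    m=clean(sel(W,.09,.12,(.38,.48,-.08,.05)));print("jar",rect(W[m][:,:2]))
    for t,b,lo,hi in(("mug",(.36,.5,.15,.3),.075,.095),):
        a=sel(W,lo,hi,b);_,W0=load(n,"0");a0=sel(W0,lo,hi,b);print("mug",np.median(W[a],0),np.median(W0[a0],0))
p,W=load("top","16");crop(p,"t16",55,295,80,470,2);p,W=load("scene","16");crop(p,"s16",70,390,150,450,1.8)
E
```

```text
t 30.9 pos [ 0.4803 -0.2017  0.1559] F [-0.0295 -0.5546 -0.1456] w 0.0427 q [-0.8401 -0.021   2.1861  0.722   0.6256 -1.2678]
x [ 0.0952  0.9954 -0.0048] y [ 0.8146 -0.0751  0.5752] z [ 0.5722 -0.0587 -0.818 ]
top handle 116 [ 0.5774 -0.2125  0.0602] [ 0.5594 -0.2418  0.0415] [ 0.5915 -0.1832  0.0877] (array([ 575.5, -212.6]), array([56.5, 29.3]), 82.46)
lid (array([nan, nan]), array([0., 0.]), 0.0)
jar (array([430.8,  -9.9]), array([52.8, 54.7]), 88.39)
mug [0.4286 0.2089 0.0828] [0.4305 0.2114 0.0838]
scene handle 117 [ 0.5608 -0.1967  0.0799] [ 0.5424 -0.2296  0.0466] [ 0.5852 -0.1778  0.1008] (array([ 565. , -203.4]), array([49.1, 42.1]), 83.74)
lid (array([613. , 411.1]), array([205.6,  69.8]), 9.04)
jar (array([427.6,  -8.8]), array([54.9, 55.2]), 78.7)
mug [0.4271 0.2153 0.0818] [0.432  0.2177 0.0828]
```

View pics/t16.png

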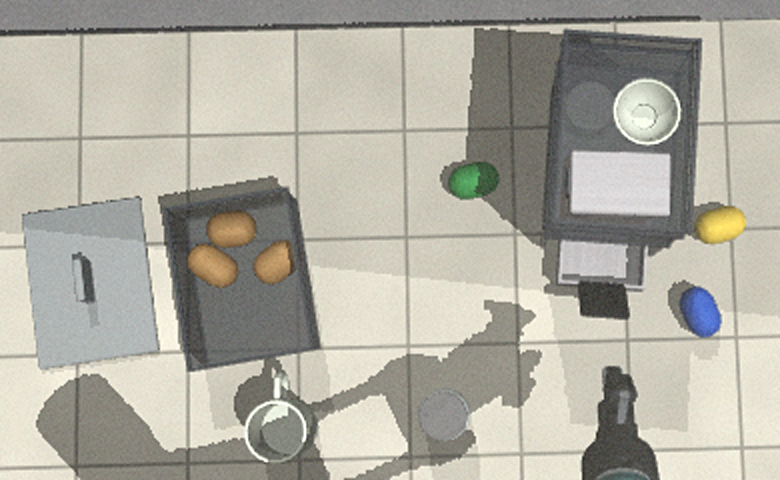

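View pics/s16.png

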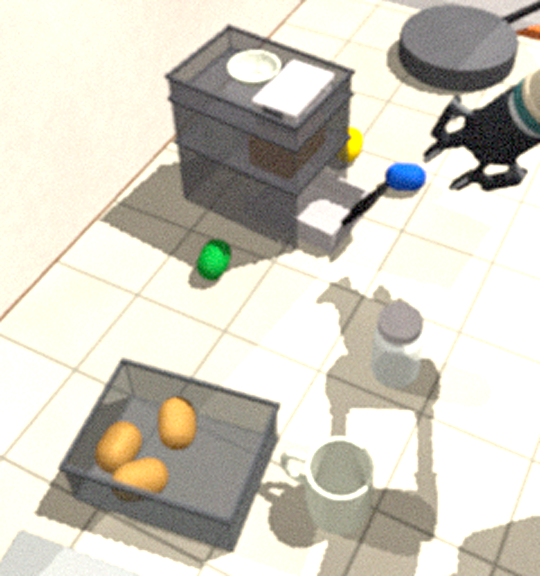

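```bash

python3 - <<'E'
from meas import *
for n in("top","scene"):
    for t in("0","16"):
        p,W=load(n,t)
        a=sel(W,.06,.095,(.36,.5,.15,.3));print(n,t,a.sum(),W[a].min(0),W[a].max(0))
        for nm,lo,hi,b in(("tin",.235,.25,(.64,.73,-.28,-.16)),("dish",.22,.235,(.72,.83,-.31,-.2))):
            a=sel(W,lo,hi,b);print(nm,a.sum(),W[a].mean(0))
    a=load(n,"0")[0].astype(int);b=load(n,"16")[0].astype(int)
a=load("top","5");b=load("top","16")
print((np.abs(load("top","0")[1][...,2]-b[1][...,2])[250:290,195:245]>.02).sum())
p,W=b;m=sel(W,.004,.03,(.4,.8,.34,.6));Q=W[m];print(rect(Q[:,:2]),m.sum())
a=W[np.isfinite(W[...,2])&(W[...,2]>-.01)&(W[...,2]<.02)&(W[...,0]>.53)&(W[...,0]<.7)&(W[...,1]>.38)&(W[...,1]<.52)];print(np.median(a,0),np.percentile(a[:,2],[5,95]))
E
```

```text
top 0 379 [0.3789 0.1562 0.0604] [0.5    0.2999 0.0909]
tin 1562 [ 0.6817 -0.2132  0.2401]
dish 375 [ 0.7686 -0.2626  0.2261]
top 16 377 [0.3793 0.1561 0.06  ] [0.5    0.2995 0.0892]
tin 1561 [ 0.6815 -0.2134  0.2401]
dish 382 [ 0.7684 -0.2627  0.226 ]
scene 0 824 [0.3764 0.1545 0.0601] [0.4999 0.2993 0.0896]
tin 768 [ 0.6781 -0.2113  0.2398]
dish 337 [ 0.7693 -0.275   0.2262]
scene 16 799 [0.3764 0.1568 0.06  ] [0.4999 0.2999 0.0882]
tin 766 [ 0.6779 -0.2108  0.2399]
dish 360 [ 0.7683 -0.2758  0.2262]
0
(array([600.1, 470.4]), array([399.3, 259.1]), 0.08) 4604
[0.6145 0.4461 0.0076] [0.0032 0.012 ]
```

```bash
python3 -c "
from rig import sign_off;print(sign_off())"
```

```text
the job is handed in; nothing more can be done
None
```

The job is done and handed in at about 31 s of the 70 s allowed. The lid came off the box and lies flat on the sill beside it. I drew the tray out by its handle, tipped all three potatoes into the box, and slid the empty tray back under the stack.

**Last checks:**
- **Potatoes and tray:** all three potatoes are in the box. The tray is empty, within about 2 mm of its old depth, and its handle end sticks out.
- **Lid:** its upper face reads about 8 mm above the sill, as it should for a slab lying flat. My last rectangle fit for its position failed. The fit just after placing it was good, and the final picture shows it in place.
- **Bystanders:** the jar, mug, tin and dish agree with the first pictures. Median mug points differed by 2–5 mm, but the mug's extents agreed to about 2 mm and the top view showed no depth change there.
- **Forces:** none of the readings I took passed about 6 N at the wrist.

**What went wrong:** the first close on the lid's tab missed. The fingertips seen by the cameras lay about 30 mm short of the reported TCP, along the tool axis. I measured this in both views and allowed for it from then on.

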